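# Balance the demonstration lever with hooked weights

## Task

The pivoting bar of the lever stand carries one weight and leans to that side. Hang the large hooked weight on the bare arm first, then the small one on the loaded arm, each with its hook dropped fully into the groove of that arm's saddle (feel for it by sliding the hook along the saddle), so that the bar ends level. Work gently: never let the bar tip more than 12 degrees either way, do not push hard on the lever, and leave the other things on the desk as they are.

Things in the scene. Friction and masses are not known exactly. Their poses are not given: they have to be found in the camera images.
- bar (a joint): Tilt of the bar, rad, about its x axis: 0 level, positive when the loaded (+y) arm is down; range -0.35 to 0.35. A light damped spring (1.1 N m/rad) levels it: it rests near +0.16 at the start, near -0.10 with the large weight added on the bare arm, within 0.055 of 0 with all three.
- bar_pivot (a point): Centre of the pivoting aluminium bar, on its axle, 190 mm above the desk; turns with the bar. x: along the axle, away from the robot; y: along the bar to the loaded arm; z: up, square to the bar. Bar 400 long, 10 wide, 12 mm high, with end stops 17 mm above its axis. A weight like the small one already hangs at y = +180 mm; its tab reaches about 50 mm above the bar.
- bare_arm (a point): Point on the bar's bare arm at y = -145, z = +14 mm of bar_pivot: height of the flat top of a grey clamp saddle, 72 mm long (y), 14 wide (x), underside 23 mm lower. Mid-saddle a groove crosses its top: 11 mm wide along y, 6 deep, upright walls. The saddle's place is not measured: the groove lies within 12 mm either way along y. A hook slid along the top drops in and stops at its wall.
- loaded_arm (a point): The same point on the loaded arm, y = +110, z = +14 mm of bar_pivot: the same saddle with the same groove, again lying unmeasured within 12 mm either way along y. Turns with the bar.
- stand: The lever stand with the bar and all it carries; origin on the desk straight below the pivot, at the centre of the 130 x 150 mm base plate. x along the axle, away from the robot; y along the level bar to the loaded arm. Its post, 26 mm wide, is behind the bar (+x) at the middle.
- large: The large hooked weight, 200 g: aluminium cylinder 52 mm across, 40 mm high, standing on the desk, with a steel hook and an upright tab on top, 146 mm high in all. Origin at the centre of its foot; x: the way the hook's throat opens.
- large_grip (a point): Where to grip the large weight: on its upright steel tab, 133 mm above its foot. Tab 10 mm thick (x), 24 mm wide (y); it reaches from 21 mm below to 13 mm above this point; under it a 6 mm wide stem joins the hook's top arm. x: the way the throat opens; z up.
- large_hook (a point): Its hanging point: underside of the hook's top arm, 30.5 mm straight below the grip point. Hook of 7 mm round steel; the top arm runs along x from the spine (inner face 18.5 mm behind this point) to a lip (12.5 to 19.5 mm ahead) that ends 7.5 mm below this point. The neck under the throat stays over 43 mm below this point.
- small: The small hooked weight, 100 g: aluminium cylinder 40 mm across, 30 mm high, standing on the desk, same hook and tab as the large one, 136 mm high in all. Origin at the centre of its foot; x: the way the throat opens.
- small_grip (a point): Where to grip the small weight: on its tab, 123 mm above its foot; tab and axes as on the large one.
- small_hook (a point): Its hanging point: underside of the hook's top arm, 30.5 mm straight below its grip point. Same hook as on the large one.
- cup_mid (a point): Bystander: open aluminium cup 62 mm across, 85 mm high, standing among the weights; this point is its middle. Leave it.
- flask: Bystander: conical flask of amber glass, 74 mm across, 110 mm high; origin at its foot. Leave it.
- dropper: Bystander: green glass dropper bottle, 36 mm across, 85 mm high; origin at its foot. Leave it.
- beaker: Bystander: glass beaker, 68 mm across, 90 mm high; origin at its foot. Leave it.
- probe: Bystander: black rod-shaped probe, 14 mm thick, 150 mm long, lying on the desk; origin at its underside's middle. Leave it.
- disc: Bystander: brass disc without a hook, 44 mm across, 16 mm high; origin at its foot. Leave it.
There are look-alikes about, which are no part of the job. Leave any blue look-alike of the small alone. What is shaped like the large but blue is not meant.

How it is judged:
By the outcome, as a careful person would: the job done as asked, in the order asked, and still so for the second after the job is handed in, with the robot touching nothing.
It also fails if it takes over 64 s, if anything falls off the work surface, if the arm or the gripper's body presses on something with over 40 N, if the wrist force passes 120 N, or if a joint passes its speed limit or range.

## Robot

A 6-joint arm with a two-finger parallel gripper is mounted at the origin on the work surface. World frame = base frame: x ahead of the robot, y to its left, z up, the work surface at z = 0. Lengths are in mm, angles in rad, forces in N, time in s.
With the tool pointing down it reaches from about 350 to 975 mm from the base axis. Payload 7.1 kg.
Tool frame: the origin (TCP) lies on the front face of the gripper's body, between the roots of the fingers; the fingertips stand 80 mm ahead of it and the grasp point (between the pads) lies 61 mm ahead of it (ctrl.tcp_to_grasp is the distance from the TCP to the grasp point, in mm); z points along the fingers, y is the direction in which the jaws open and shut (so a half turn about z gives the same grasp; the last joint's range is limited). The gripper opens to 88 mm and grips with 3 to 60 N. Pads are 20 mm wide; open, the fingers measure 115 mm over their backs; the gripper's body (75 mm by 178 mm) begins 61 mm behind the grasp point.
Start: joints at [-1.2, 0.423, 1.63, -0, 1.089, -0.019], TCP at [237.518, -578.092, 302.675] pointing down, gripper open.
Joint ranges: [-3, 3], [-0.9, 2.11], [0.09, 2.58], [-1.31, 4.45], [0.11, 2.69], [-2.54, 2.54]. Speed limits (rad/s): [2.39, 2.39, 3.01, 3.14, 3.14, 3.14].

## Interface

Orientations are given as a rotation vector (axis times angle).
In Python, from workcell import telemetry, get_image, ctrl gives the robot as it stands.
- The arm moves only by the tool send_rows, never from a script. Its argument "rows" is a list of rows, each a list of 5 numbers: the shift along the tool's x, y, z in m, then the turn about the tool's z in rad, then the opening, from -1 (shut) to 1 (fully open). A call has 1 to 5 rows; each row shifts and turns the commanded pose from where the row before left it, along the tool's axes as they then stand; what a row does not reach is not made up. A row lasts 1/10 s, in which the tool goes at most 50 mm and 8.59 degrees, less where a joint would pass 70% of its speed; a pose out of reach is approached as far as the arm can. A call with a gripper value outside its range is refused whole. The fingers move at their own pace and stop on an object; the grip force is fixed at half the most. Time passes only in rows, so rows that do not move let the fingers close. It gives the time, the measured TCP pose, the force and the opening at its end, in the units of the state.
- telemetry.get_obs(): the state, without advancing time (a new reading comes with each control period).
- get_image(name): name is "scene" or "top" or "wrist"; returns a dict with "color" (420x560x3 uint8, blue, green, red), "z_map" (420x560 float32, mm along the optical axis (not along the pixel's ray), 0 where there is no reading), "camera_matrix" (3x3 intrinsics, pixels), "rvec" (rotation vector, rad) and "tvec" (3), from world to camera coordinates, as OpenCV has them. Camera axes: x right, y down, z forward; pixel columns grow to the right and rows downward; lengths in mm; the calibration is good to about 2 mm. A picture is of the moment at which its call begins.
- ctrl.close_job(): hands the job in, once; it reports no verdict.
The state is a dict: "t": time; "qpos": joint angles; "qvel": joint speeds; "joint_torque": joint torques, N m; "ee_pos": TCP position; "orientation": TCP orientation; "ft_force": force on the tool from outside, world axes, zero at the start; "moment": the same for the moment, N m; "width": finger opening in mm.
Only numpy, scipy, OpenCV 4.12 (cv2) and the standard library are available. Lean on these libraries where they do the work, as an engineer would, in place of code of your own. Each camera call takes 0.05 s, during which the arm holds its last target.

## Working session

There is one attempt and no reset: what is moved stays moved. The work goes in short steps, Python scripts to look and compute and a tool call to move; the robot and the scene stay as the last step left them, time stands still between calls to the robot, and variables do not carry over. Pictures are saved under pics/ and viewed, and the job is handed in when it is done.

Besides the shell and the picture viewer there is one more tool, called as name([rows], argument=value, ...), one row to a line, values as JSON. send_rows: Moves the arm, as the interface text tells. Its arguments: {"type":"object","properties":{"rows":{"type":"array"}},"required":["rows"]}

```bash
mkdir -p pics; ls; python3 - <<'E'
from workcell import telemetry,get_image,ctrl
import cv2
print(telemetry.get_obs(), ctrl.tcp_to_grasp)
for n in ["scene","top","wrist"]:
    im=get_image(n); cv2.imwrite(f"pics/{n}0.png",im["color"])
    import numpy as np
    np.savez(f"pics/{n}0.npz",**im)
    print(n,im["camera_matrix"].tolist(),im["rvec"],im["tvec"])
E
```

```text
pics
{'t': 0.0, 'qpos': array([-1.19999287e+00,  4.23838361e-01,  1.63068766e+00,  1.17308882e-05,
        1.08859396e+00, -1.90188418e-02]), 'qvel': array([-0.00142911,  0.00038695, -0.00030337,  0.00028622,  0.00049284,
        0.00077935]), 'joint_torque': array([ 9.50960202e-04, -5.44612062e+01, -2.73669094e+01,  6.44304603e-02,
        2.26279692e-02, -1.17113973e-04]), 'ee_pos': array([ 237.37288157, -577.69969951,  301.90406987]), 'orientation': array([-3.08063079e+00, -6.08161678e-01,  4.03553509e-04]), 'ft_force': array([ 0.05783179,  0.50249076, -0.12437695]), 'moment': array([-0.00557413, -0.01086067, -0.01248544]), 'width': 87.87156289934579} 61.3
scene [[397.4075774877609, 0.0, 285.537810429167], [0.0, 397.4075774877609, 211.5376011226729], [0.0, 0.0, 1.0]] [ 1.92696628  1.150709   -0.56889877] [-258.79573886 -151.59181277 1635.83146125]
top [[379.77870145706277, 0.0, 282.527077193648], [0.0, 379.77870145706277, 208.9915708031238], [0.0, 0.0, 1.0]] [ 2.11931457 -2.14004748  0.21136719] [-22.60235902 542.68872323 979.01301896]
wrist [[318.51274591391706, 0.0, 273.3816754302452], [0.0, 318.51274591391706, 208.84246579624804], [0.0, 0.0, 1.0]] [-2.41625118  1.61744007  0.22298633] [-623.78283688  -33.86598743  389.86395653]
```

View pics/scene0.png

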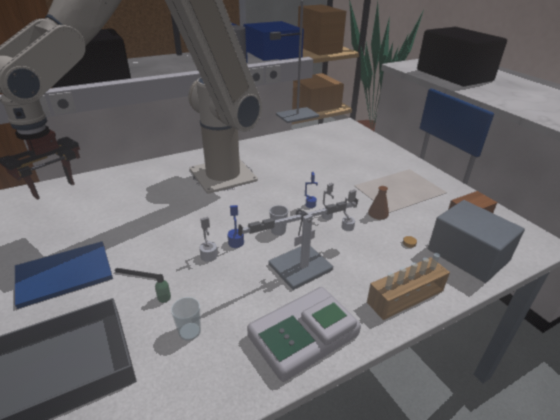

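View pics/top0.png

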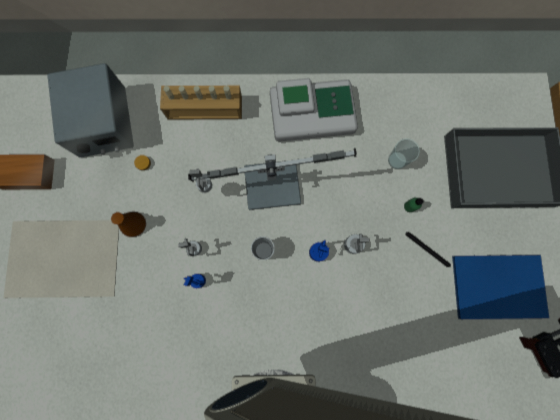

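View pics/wrist0.png

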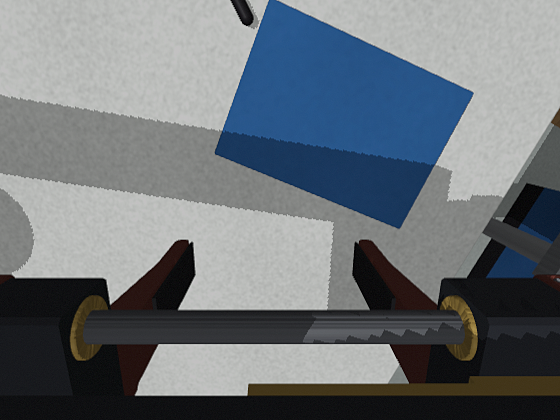

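```bash
cat > h.py <<'E'
import numpy as np, cv2
from workcell import telemetry,get_image,ctrl
def cloud(im):
    K=im["camera_matrix"];R=cv2.Rodrigues(im["rvec"])[0];t=np.asarray(im["tvec"]).ravel()
    z=im["z_map"].astype(float);v,u=np.mgrid[:z.shape[0],:z.shape[1]]
    P=np.stack([(u-K[0,2])/K[0,0]*z,(v-K[1,2])/K[1,1]*z,z],-1)
    W=(P-t)@R; W[z<=0]=np.nan
    return W
def ray(im,u,v,h):
    K=im["camera_matrix"];R=cv2.Rodrigues(im["rvec"])[0];t=np.asarray(im["tvec"]).ravel()
    c=-R.T@t; d=R.T@np.array([(u-K[0,2])/K[0,0],(v-K[1,2])/K[1,1],1.])
    return c+d*(h-c[2])/d[2]
def proj(im,P):
    return cv2.projectPoints(np.array(P,float).reshape(-1,1,3),im["rvec"],im["tvec"],im["camera_matrix"],None)[0].reshape(-1,2)
def crop(im,u0,u1,v0,v1,s,name):
    c=cv2.resize(im["color"][v0:v1,u0:u1],None,fx=s,fy=s,interpolation=cv2.INTER_CUBIC); cv2.imwrite("pics/"+name,c)
E
python3 - <<'E'
from h import *
for n in ["scene","top"]:
    im=dict(np.load(f"pics/{n}0.npz")); W=cloud(im)
    if n=="scene": crop(im,180,400,160,310,3.6,"s_crop.png")
    else:
        crop(im,170,390,135,295,3.6,"t_crop.png")
        for nm,(u,v,r) in dict(large=(357,243,16),bl=(319,252,14),small=(192,246,14),bs=(196,281,14),cup=(263,248,14)).items():
            w=W[v-r:v+r,u-r:u+r].reshape(-1,3); 
            print(nm, "maxz",np.nanmax(w[:,2]))
            for a,b in [(10,50),(50,100),(100,115),(115,160)]:
                m=(w[:,2]>a)&(w[:,2]<b); 
                if m.sum(): print("  ",a,b,m.sum(),np.median(w[m],0).round(1),w[m].min(0).round(1),w[m].max(0).round(1))
        print(np.nanmedian(W[300:340,400:440].reshape(-1,3),0))
E
```

```text
large maxz 149.10278449100704
   10 50 227 [ 449.1 -214.8   40.2] [ 424.3 -247.4   10.6] [ 474.1 -198.    49.6]
   50 100 27 [ 434.3 -221.3   57.6] [ 424.6 -225.8   50.1] [ 451.  -219.7   99.1]
   100 115 36 [ 440.1 -223.5  108.5] [ 425.2 -227.   101.6] [ 467.9 -220.3  114.5]
   115 160 57 [ 449.  -221.1  144.3] [ 444.6 -233.7  116.7] [ 454.4 -211.1  149.1]
bl maxz 149.52959796738693
   10 50 217 [ 423.6 -117.3   40.4] [ 404.7 -149.2   12.6] [453.2 -99.4  49.8]
   50 100 8 [ 448.1 -128.6   59.6] [ 428.  -130.3   50.7] [ 450.7 -123.6   88. ]
   100 115 32 [ 431.  -125.1  109.2] [ 411.4 -133.1  104. ] [ 453.9 -117.3  111.9]
   115 160 57 [ 428.1 -123.3  144.8] [ 422.2 -135.4  116.2] [ 436.  -112.9  149.5]
small maxz 139.33736470115244
   10 50 140 [443.4 211.6  30.3] [424.7 197.7  11.3] [463.  234.7  48.4]
   50 100 36 [427.6 212.5  96.9] [418.9 208.4  54.5] [461.1 224.1 100. ]
   100 115 18 [439.2 214.6 101.9] [422.6 205.  100.1] [460.4 224.7 114. ]
   115 160 58 [442.2 215.8 134.7] [436.3 205.  115.9] [450.5 228.7 139.3]
bs maxz 139.71756001195965
   10 50 136 [358.3 199.3  30.2] [337.1 184.1  12.9] [374.2 219.   48.7]
   50 100 25 [348.2 187.3  96.1] [343.1 180.4  54.9] [363.2 220.3  99.5]
   100 115 24 [351.9 197.6 102.5] [343.6 182.  100. ] [365.3 219.  114.1]
   115 160 59 [355.6 202.1 135.1] [343.7 195.6 115.5] [367.6 210.6 139.7]
cup maxz 88.81671560817034
   10 50 73 [450.4  35.9  33.8] [411.2   1.3  11. ] [461.7  49.9  49.7]
   50 100 171 [446.2  31.6  82. ] [406.4  -4.4  50.2] [465.9  54.8  88.8]
[ 2.43348937e+02 -3.96083856e+02  1.48647327e-01]
```

View pics/t_crop.png

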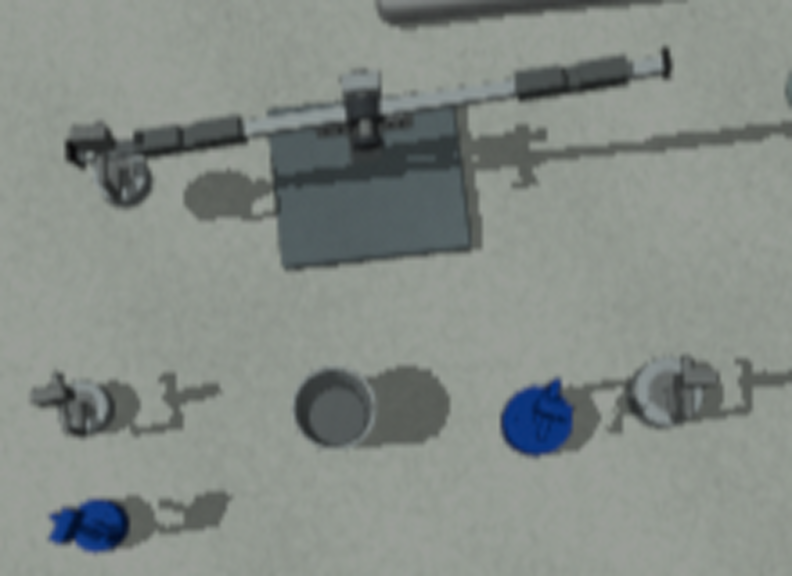

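View pics/s_crop.png

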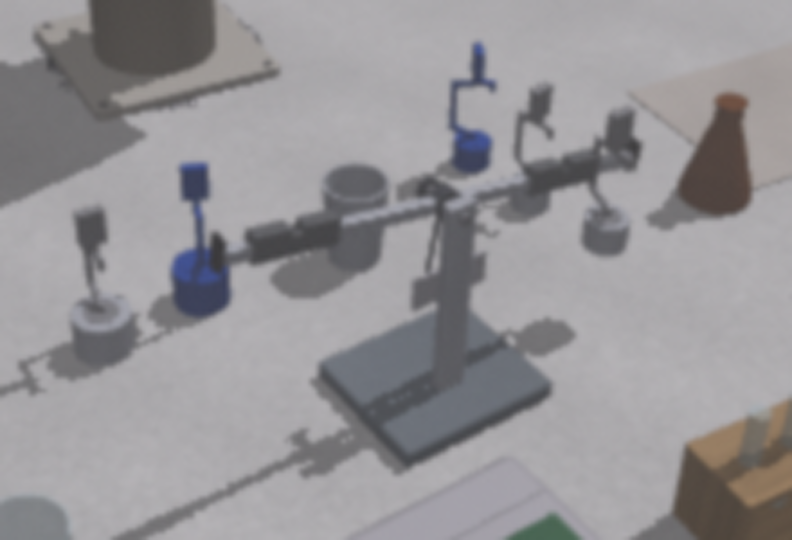

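```bash
python3 - <<'E'
from h import *
im=dict(np.load("pics/top0.npz")); W=cloud(im)
g=im["color"].mean(-1)
m=np.zeros(g.shape,bool); m[135:200,180:375]=1
m&=(W[...,2]>140)&(W[...,2]<300)
w=W[m]; print(m.sum(), w.min(0),w.max(0))
# line fit in xy with points away from tab/post
s=(w[:,1]<150)&(abs(w[:,1]-w[:,1].mean())>30)
p=np.polyfit(w[s,1],w[s,0],1); print("x=a*y+b",p)
r=w[:,0]-np.polyval(p,w[:,1]); 
for y0 in range(-210,230,6):
    k=(abs(w[:,1]-y0)<3)&(abs(r)<14)
    if k.sum(): 
        gg=g[m][k]; print(y0,k.sum(),"z",np.round(np.percentile(w[k,2],[20,50,90]),1),"x",w[k,0].mean().round(1),"r",r[k].min().round(1),r[k].max().round(1),"g",gg.mean().round(0))
# base plate
m=np.zeros(g.shape,bool); m[150:215,240:305]=1; m&=(W[...,2]>4)&(W[...,2]<30)
c=m.astype(np.uint8); pts=W[m][:,:2].astype(np.float32)
print("plate",cv2.minAreaRect(pts), np.median(W[m][:,2]))
E
```

```text
1350 [ 579.25207529 -196.69168083  141.37126115] [650.51326597 201.40314446 238.95431307]
x=a*y+b [-1.03861082e-01  6.21324069e+02]
-198 2 z [217.6 223.5 231.2] x 636.9 r -5.2 -4.4 g 77.0
-192 27 z [224.  232.1 237.5] x 641.5 r -5.5 9.4 g 78.0
-186 13 z [223.4 224.7 227.1] x 641.7 r -3.3 6.8 g 132.0
-180 14 z [222.2 225.1 226.7] x 640.2 r -3.3 5.4 g 134.0
-174 17 z [222.2 223.  224.4] x 640.2 r -4.0 7.3 g 121.0
-168 15 z [221.3 224.5 231.4] x 637.4 r -5.8 6.6 g 74.0
-162 22 z [219.3 228.8 231.7] x 637.7 r -5.5 8.3 g 73.0
-156 22 z [227.3 228.3 230.1] x 637.5 r -5.8 8.9 g 76.0
-150 26 z [215.5 227.2 230.5] x 635.8 r -6.2 6.8 g 70.0
-144 20 z [222.6 226.2 228. ] x 636.6 r -5.6 7.9 g 75.0
-138 24 z [217.2 222.9 228.3] x 635.6 r -5.9 8.4 g 78.0
-132 23 z [214.5 218.9 220.6] x 634.9 r -5.8 7.8 g 70.0
-126 18 z [215.2 220.9 223.9] x 635.2 r -5.7 9.3 g 72.0
-120 25 z [216.3 222.1 225.6] x 632.6 r -6.5 8.4 g 71.0
-114 26 z [219.3 221.4 224.4] x 633.1 r -6.0 8.9 g 76.0
-108 19 z [210.4 218.9 223.1] x 631.2 r -5.8 7.8 g 68.0
-102 25 z [214.1 220.4 222.4] x 631.8 r -6.2 7.7 g 77.0
-96 18 z [210
[... 2229 characters left out ...]
x 606.1 r -6.0 8.3 g 78.0
150 20 z [176.  179.7 183.1] x 605.6 r -5.4 9.2 g 69.0
156 13 z [167.4 172.5 180.8] x 605.5 r -4.1 7.7 g 81.0
162 10 z [169.6 170.  172.2] x 605.5 r -3.7 6.2 g 94.0
168 33 z [170.8 190.6 211.1] x 604.0 r -3.6 6.2 g 77.0
174 36 z [171.1 191.2 211.3] x 600.3 r -13.7 5.1 g 76.0
180 26 z [175.  200.1 212.6] x 600.0 r -13.2 5.6 g 81.0
186 27 z [166.8 202.5 212. ] x 601.2 r -3.3 6.6 g 87.0
192 14 z [159.8 167.4 212.2] x 600.0 r -5.3 3.9 g 80.0
198 22 z [165.4 174.  177.5] x 600.6 r -5.4 8.4 g 44.0
204 2 z [173.5 173.7 173.9] x 607.3 r 4.3 9.5 g 89.0
plate ((631.6409912109375, 0.193023681640625), (182.3358154296875, 189.4297332763672), 89.50025177001953) 18.049445005506502
```

```bash
cat > bar.py <<'E'
from h import *
def bar(im,verbose=1):
    W=cloud(im); g=im["color"].mean(-1)
    m=(W[...,2]>150)&(W[...,2]<250)&(abs(W[...,1])<215)&(W[...,0]>560)&(W[...,0]<670)
    w=W[m]; gg=g[m]
    r=w[:,0]-np.polyval([-0.10386,621.3],w[:,1])
    # bare shiny bar top
    b=(abs(r)<4)&(gg>115)&(abs(w[:,1])>22)&(w[:,1]<165)
    pz=np.polyfit(w[b,1],w[b,2],1); res=w[b,2]-np.polyval(pz,w[b,1])
    px=np.polyfit(w[b,1],w[b,0],1)
    ang=np.arctan2(-px[0],1); n=np.hypot(1,px[0])
    tilt=-np.arctan(pz[0]/n)
    if verbose: print("px",px,"yaw",ang,"tilt",tilt,"pz",pz)
    return w,gg,px,pz,ang,tilt
E
python3 - <<'E'
from bar import *
im=dict(np.load("pics/top0.npz"))
K=im["camera_matrix"];R=cv2.Rodrigues(im["rvec"])[0];print("cam",-R.T@im["tvec"])
w,gg,px,pz,ang,tilt=bar(im)
e=np.array([-np.sin(ang),np.cos(ang)])
# s along horizontal bar dir from line foot at y=0
o=np.array([np.polyval(px,0),0.])
s=(w[:,:2]-o)@e; d=(w[:,:2]-o)@np.array([np.cos(ang),np.sin(ang)])
# bar frame height above bar top line
zt=(w[:,2]-(pz[1]+ -np.tan(tilt)*s)) *np.cos(tilt)
for a,b in [(-178,-94),(74,160)]:
    k=(s>a)&(s<b)&(abs(d-1)<5)&(zt>-4)
    o_=np.argsort(s[k])
    print("\n".join(f"{x:.1f}:{y:.1f}({q:.1f})" for x,y,q in zip(s[k][o_],zt[k][o_],d[k][o_])).replace("\n"," "))
k=(abs(s)<40)&(gg>115);print(d[k].min(),d[k].max())
k=(abs(s+75)<20);print("bar d",d[k].min(),d[k].max())
print("ends",s[(abs(d)<8)].min(),s[(abs(d)<8)].max())
E
```

```text
cam [ 352.5765314   -14.27300377 1062.53210734]
px [-1.06151981e-01  6.21167460e+02] yaw 0.10575593935509625 tilt 0.15539449627076177 pz [-1.57537645e-01  1.96216246e+02]
-177.9:-0.9(3.3) -177.3:0.3(0.6) -177.2:-1.0(-1.4) -175.6:-0.8(3.6) -175.5:1.5(5.3) -175.1:0.0(1.0) -174.7:0.2(-1.4) -174.7:-1.1(-3.4) -173.3:-0.6(4.0) -172.9:-0.1(1.4) -172.3:-0.6(-3.2) -172.3:1.2(-1.4) -171.1:-0.8(4.4) -170.6:0.2(1.7) -170.4:-0.7(-0.4) -167.7:5.0(2.9) -167.1:9.4(3.9) -166.6:8.5(-0.5) -166.2:8.6(-3.0) -165.0:8.8(4.4) -164.4:6.7(-2.0) -164.1:9.7(-0.6) -164.0:11.8(1.1) -162.5:10.0(4.4) -162.2:9.8(2.1) -162.2:6.6(-1.6) -162.0:9.3(-0.1) -160.5:9.0(5.1) -159.9:8.8(0.5) -159.8:11.0(2.1) -159.6:8.7(-1.9) -158.3:7.2(3.7) -157.9:6.3(-0.7) -157.8:8.0(1.1) -157.3:7.2(-3.4) -156.1:7.4(4.0) -155.5:6.9(-0.6) -155.1:10.7(0.6) -154.9:8.3(-3.4) -153.7:6.5(2.3) -153.5:5.8(0.2) -153.4:9.8(3.6) -152.6:8.6(-3.1) -151.5:8.2(4.5) -150.6:10.9(1.3) -150.5:8.0(-2.5) -149.2:6.7(3.0) -149.1:9.2(4.6) -148.6:8.0(0.2) -148.4:5.9(-3.9) -147.9:9.9(-2.7) -147.0:8.3(5.2) -146.8:7.7(3.1) -146.3:6.9(-1.4) -146.2:8.8(0.3) -144.6:5.8(1.
[... 3161 characters left out ...]
35.5:6.9(0.1) 135.7:7.3(-2.5) 137.4:8.1(5.1) 137.5:8.8(2.4) 137.8:8.1(0.1) 137.9:8.7(-2.5) 139.5:10.4(4.7) 140.3:6.1(3.6) 140.6:6.9(-1.6) 142.0:11.1(2.4) 142.4:9.5(0.4) 142.7:9.2(-1.9) 143.6:4.5(-2.9) 144.5:10.4(3.0) 145.0:8.6(1.1) 145.4:7.4(-1.0) 147.1:9.4(3.7) 147.5:8.6(1.5) 147.7:9.5(-3.7) 148.3:4.8(0.3) 149.7:8.7(4.3) 150.0:8.0(2.1) 150.1:9.9(-3.4) 150.4:6.9(-0.0) 151.8:10.7(4.1) 152.1:10.0(1.8) 152.3:11.2(-3.4) 153.0:5.4(0.8) 154.6:8.5(5.2) 154.6:10.7(-0.4) 154.7:8.7(2.6) 155.2:8.6(-2.3) 156.0:4.9(-3.6) 158.5:1.1(5.5) 158.8:0.6(3.1) 159.6:-1.9(-1.1) 159.6:-3.3(1.9)
-3.4062505955015405 28.6823818285747
bar d -4.274528849201276 6.353276276041219
ends -197.21793008378995 201.79521566034919
```

```bash
python3 - <<'E'
from h import *
im=dict(np.load("pics/top0.npz")); W=cloud(im)
for nm,c,f in [("large",(449,-222),0),("small",(443,216),-10)]:
    m=(np.hypot(W[...,0]-c[0],W[...,1]-c[1])<34)
    w=W[m]; 
    for lab,a,b in [("tab",114,152),("tabtop",139,152),("arm",98,113),("spine",46,95),("cyltop",36,44)]:
        k=(w[:,2]>a+f)&(w[:,2]<b+f); p=w[k]
        if k.sum()<4: continue
        q=p[:,:2].astype(np.float32); mu=q.mean(0); u,s,vt=np.linalg.svd(q-mu)
        print(nm,lab,k.sum(),p.mean(0).round(1),"PCA",np.degrees(np.arctan2(vt[0,1],vt[0,0])).round(1),s[:2].round(1),"rect",cv2.minAreaRect(q))
        if lab in("arm","spine"): print(p[np.argsort(p[:,0])].round(0).tolist())
E
```

```text
large tab 58 [ 449.  -221.1  140.3] PCA -94.0 [54.6 28.5] rect ((443.0870361328125, -222.19583129882812), (22.660974502563477, 21.92812156677246), 88.23167419433594)
large tabtop 40 [ 450.1 -222.5  145.2] PCA -91.3 [43.1 17. ] rect ((450.1300964355469, -222.4747314453125), (22.508996963500977, 7.774173736572266), 88.48506164550781)
large arm 37 [ 442.9 -223.2  107.8] PCA 179.4 [86.4 12.8] rect ((446.5254211425781, -223.69677734375), (6.848310947418213, 42.795440673828125), 89.30364990234375)
[[425.0, -221.0, 108.0], [425.0, -224.0, 105.0], [426.0, -220.0, 99.0], [427.0, -225.0, 110.0], [428.0, -223.0, 110.0], [428.0, -220.0, 110.0], [428.0, -220.0, 98.0], [430.0, -221.0, 109.0], [430.0, -226.0, 108.0], [430.0, -224.0, 107.0], [433.0, -226.0, 108.0], [433.0, -221.0, 109.0], [435.0, -225.0, 111.0], [435.0, -224.0, 108.0], [435.0, -221.0, 107.0], [437.0, -220.0, 112.0], [438.0, -223.0, 109.0], [438.0, -226.0, 109.0], [440.0, -221.0, 110.0], [440.0, -224.0, 108.0], [440.0, -227.0, 105.0], [443.0, -224.0, 108.0], [443.0, -227.0, 107.0], [443.0, -222.0, 106.0], [445.0, -224.0, 110.0], [445
[... 2924 characters left out ...]
, 55.0], [424.0, 210.0, 77.0], [425.0, 211.0, 58.0], [426.0, 212.0, 45.0], [429.0, 214.0, 48.0], [429.0, 212.0, 44.0], [429.0, 217.0, 44.0], [432.0, 214.0, 45.0], [432.0, 218.0, 43.0], [432.0, 212.0, 42.0], [434.0, 217.0, 47.0], [434.0, 212.0, 44.0], [434.0, 215.0, 44.0], [437.0, 215.0, 44.0], [437.0, 218.0, 42.0], [437.0, 213.0, 40.0], [438.0, 209.0, 36.0], [440.0, 215.0, 43.0], [440.0, 218.0, 41.0], [440.0, 214.0, 37.0], [443.0, 216.0, 41.0], [443.0, 218.0, 40.0], [445.0, 218.0, 42.0], [446.0, 217.0, 37.0], [446.0, 222.0, 37.0]]
small cyltop 93 [445.8 211.9  30.2] PCA -160.0 [99.9 76.9] rect ((444.48663330078125, 214.63267517089844), (33.64162826538086, 35.0584716796875), 69.3498764038086)
```

```bash
cat >> h.py <<'E'
def tool():
    o=telemetry.get_obs(); return o["ee_pos"],cv2.Rodrigues(np.asarray(o["orientation"],float))[0],o
def plan(P,yaw=None):
    """TCP target P world (mm); yaw: wanted heading of tool y mod pi -> shift in tool axes mm (current), turn"""
    p,R,o=tool(); 
    print("tcp",np.round(p,1),"ty heading",round(float(np.arctan2(R[1,1],R[0,1])),4),"tilt",np.round(R[:,2],3),"F",np.round(o["ft_force"],2),"w",round(o["width"],1),"t",round(o["t"],2))
    if yaw is not None:
        h=np.arctan2(R[1,1],R[0,1]); d=(yaw-h+np.pi/2)%np.pi-np.pi/2
        print("turn about tool z",-d,"q6",o["qpos"][5])
    print("shift tool (current axes) mm",np.round(R.T@(np.array(P)-p),1),"world",np.round(np.array(P)-p,1))
E
python3 - <<'E'
from h import *
p,R,o=tool(); print(R.round(3)); plan([449.5,-222.5,230],0.0)
E
```

```text
[[ 0.925  0.38  -0.   ]
 [ 0.38  -0.925  0.001]
 [ 0.    -0.001 -1.   ]]
tcp [ 237.4 -577.8  302.1] ty heading -1.181 tilt [-0.     0.001 -1.   ] F [-0.04  0.71  0.97] w 88.1 t 0.15
turn about tool z -1.1809848170787887 q6 -0.01901167320308136
shift tool (current axes) mm [ 331.2 -248.    72.4] world [212.1 355.3 -72.1]
```

send_rows([
  [0,0,0,-0.148,0],
  [0,0,0,-0.148,0],
  [0,0,0,-0.148,0],
  [0,0,0,-0.148,0],
  [0,0,0,-0.148,0],
])

```text
t: 0.65
ee_pos: [237.4, -577.9, 302.3]
orientation: [-2.648, -1.69, -0.0]
ft_force: [0.0, -0.5, -0.2]
width: 51.5
```

send_rows([
  [0,0,0,-0.148,0],
  [0,0,0,-0.148,0],
  [0,0,0,-0.145,0],
  [0,0,0,0,0],
])

```text
t: 1.05
ee_pos: [237.5, -577.9, 302.4]
orientation: [-2.22, -2.222, -0.0]
ft_force: [0.3, 1.0, -0.3]
width: 43.8
```

```bash
python3 - <<'E'
from h import *
plan([449.5,-222.5,230],-0.01)
E
```

```text
tcp [ 237.5 -577.9  302.4] ty heading 0.0013 tilt [-0.     0.001 -1.   ] F [ 0.3   1.04 -0.32] w 43.8 t 1.05
turn about tool z 0.011254951540995428 q6 -1.201239905048965
shift tool (current axes) mm [355.1 212.5  72.5] world [212.  355.4 -72.4]
```

send_rows([
  [0.04,0.024,0,0,0],
  [0.04,0.024,0,0,0],
  [0.04,0.024,0,0,0],
  [0.04,0.024,0,0,0],
  [0.04,0.024,0,0,0],
])

```text
t: 1.55
ee_pos: [358.1, -376.5, 302.7]
orientation: [2.227, 2.216, 0.0]
ft_force: [1.1, -0.4, 0.2]
width: 44.3
```

send_rows([
  [0.04,0.024,0,0.011,0],
  [0.04,0.024,0,0,0],
  [0.04,0.024,0,0,0],
  [0.035,0.02,0,0,0],
  [0,0,0,0,0],
])

```text
t: 2.05
ee_pos: [452.5, -220.4, 302.7]
orientation: [-2.233, -2.209, -0.001]
ft_force: [-1.0, -0.3, -0.4]
width: 44.2
```

```bash
python3 - <<'E'
from h import *
plan([449.5,-222.5,197],-0.01)
im=get_image("wrist"); cv2.imwrite("pics/w1.png",im["color"])
W=cloud(im)
m=(abs(W[...,0]-449)<30)&(abs(W[...,1]+222)<30)
w=W[m]
for a,b in [(139,152),(98,113)]:
    k=(w[:,2]>a)&(w[:,2]<b); print(a,k.sum(),w[k].mean(0) if k.any() else 0,cv2.minAreaRect(w[k][:,:2].astype(np.float32)) if k.any() else 0)
E
```

```text
tcp [ 452.5 -220.4  302.7] ty heading -0.0108 tilt [ 0.001  0.001 -1.   ] F [-0.99 -0.33 -0.44] w 44.2 t 2.05
turn about tool z -0.0007549647857676423 q6 -0.46717304395303655
shift tool (current axes) mm [ -2.2  -3.  105.7] world [  -3.    -2.1 -105.7]
139 377 [ 448.20154407 -222.725849    145.25209734] ((448.2790222167969, -223.56292724609375), (23.575002670288086, 9.601235389709473), 89.20463562011719)
98 294 [ 444.07404871 -223.10539191  107.78892379] ((445.1327819824219, -223.819091796875), (7.273667812347412, 43.67645263671875), 88.63294219970703)
```

View pics/w1.png

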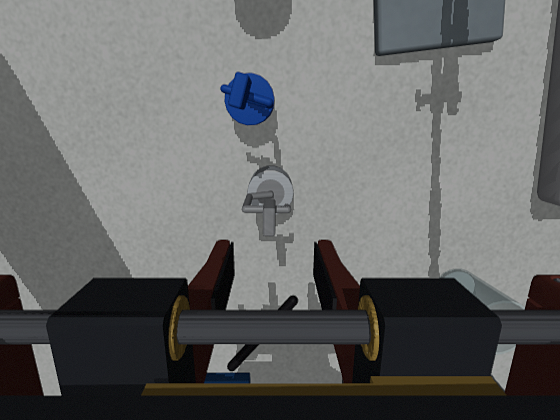

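The wrist view shows the silver large weight at about (268,200), with its tab between and ahead of the open jaws. The blue look-alike is at (248,98). Candidates in the top view: silver large (357,243) is the one I want, against blue large (319,252). Silver small (192,246) is the one I want, against blue small (196,281). The already hung weight is at (200,178).

send_rows([
  [-0.003,-0.004,0.03,0,0],
  [0,0,0.03,0,0],
  [0,0,0.02,0,0],
  [0,0,0.015,0,0],
  [0,0,0.011,0,0],
])

```text
t: 2.6
ee_pos: [445.9, -227.6, 195.5]
orientation: [-2.237, -2.204, 0.001]
ft_force: [0.6, -0.6, -0.3]
width: 44.0
```

send_rows([
  [0,0,0,0,0],
  [0,0,0,0,-0.7],
  [0,0,0,0,-1],
  [0,0,0,0,-1],
  [0,0,0,0,-1],
])

```text
t: 3.1
ee_pos: [447.0, -226.9, 197.3]
orientation: [2.233, 2.208, 0.001]
ft_force: [0.2, -0.1, 0.1]
width: 15.7
```

```bash
python3 - <<'E'
from h import *
plan([448.5,-223,197],-0.01)
E
```

```text
tcp [ 447.  -226.9  197.3] ty heading -0.0111 tilt [ 0.001 -0.001 -1.   ] F [ 0.18 -0.06  0.13] w 15.7 t 3.1
turn about tool z -0.0010564689358174562 q6 -0.48244089098401616
shift tool (current axes) mm [3.9 1.4 0.3] world [ 1.5  3.9 -0.3]
```

send_rows([
  [0.004,0.001,0,0,-0.6],
  [0,0,0,0,-0.6],
  [0,0,0,0,-0.8],
  [0,0,0,0,-1],
  [0,0,0,0,-1],
])

```text
t: 3.6
ee_pos: [447.8, -222.7, 196.6]
orientation: [-2.233, -2.209, -0.0]
ft_force: [0.1, 1.1, -1.1]
width: 9.9
```

send_rows([
  [0,0,0,0,-1],
  [0,0,0,0,-1],
])

```text
t: 3.8
ee_pos: [447.7, -222.8, 196.6]
orientation: [-2.234, -2.209, -0.0]
ft_force: [-1.0, 0.8, -0.1]
width: 10.1
```

```bash
python3 - <<'E'
from h import *
plan([448.5,-223,197],-0.01)
im=get_image("top"); W=cloud(im)
m=(np.hypot(W[...,0]-449,W[...,1]+222)<32)&(W[...,2]>38)&(W[...,2]<43);print(W[m].mean(0))
E
```

```text
tcp [ 447.7 -222.8  196.6] ty heading -0.0112 tilt [-0.  0. -1.] F [-1.01  0.83 -0.06] w 10.1 t 3.8
turn about tool z -0.0011845455014827255 q6 -0.4744769888824624
shift tool (current axes) mm [-0.2  0.8 -0.4] world [ 0.8 -0.2  0.4]
[ 453.27247408 -208.08621729   40.50721393]
```

send_rows([
  [0,0,-0.01,0,-1],
  [0,0,-0.03,0,-1],
  [0,0,-0.03,0,-1],
  [0,0,-0.03,0,-1],
  [0,0,-0.03,0,-1],
])

```text
t: 4.35
ee_pos: [447.4, -222.7, 328.4]
orientation: [2.234, 2.209, -0.0]
ft_force: [0.9, -0.2, -1.3]
width: 10.0
```

send_rows([
  [0,0,-0.007,-0.058,-1],
  [0,0,0,-0.058,-1],
  [0,0,0,0,-1],
  [0,0,0,0,-1],
])

```text
t: 4.75
ee_pos: [447.5, -222.7, 333.8]
orientation: [-2.104, -2.333, 0.0]
ft_force: [0.2, 1.3, -2.2]
width: 9.4
```

```bash
python3 - <<'E'
from h import *
plan([576.4,-138.6,333],0.105)
E
```

```text
tcp [ 447.5 -222.7  333.8] ty heading 0.1034 tilt [-0.  0. -1.] F [ 0.21  1.25 -2.18] w 9.4 t 4.75
turn about tool z -0.0015645444345584458 q6 -0.5889801503706388
shift tool (current axes) mm [ 70.4 136.9   0.8] world [128.9  84.1  -0.8]
```

send_rows([
  [0.01,0.02,0,0,-1],
  [0.016,0.032,0,0,-1],
  [0.016,0.032,0,0,-1],
  [0.016,0.032,0,0,-1],
  [0.012,0.021,0,0,-1],
])

```text
t: 5.25
ee_pos: [578.3, -137.6, 333.2]
orientation: [-2.102, -2.334, -0.0]
ft_force: [0.3, -0.0, -1.7]
width: 9.9
```

send_rows([
  [0,0,0,-0.002,-1],
  [0,0,0,0,-1],
])

```text
t: 5.45
ee_pos: [576.3, -138.5, 332.9]
orientation: [-2.098, -2.336, 0.002]
ft_force: [-0.1, -1.2, -1.6]
width: 9.6
```

```bash
python3 - <<'E'
from bar import *
plan([636.1,-132.3,333],0.105)
im=get_image("scene"); crop(im,170,400,130,300,3.4,"s2.png")
im=get_image("wrist"); cv2.imwrite("pics/w2.png",im["color"])
im=get_image("top"); crop(im,170,390,100,260,3.6,"t2.png"); bar(im)
E
```

```text
tcp [ 576.3 -138.5  332.9] ty heading 0.1073 tilt [-0.002  0.    -1.   ] F [-0.1  -1.19 -1.55] w 9.6 t 5.45
turn about tool z 0.002342260021403586 q6 -0.3630615585687258
shift tool (current axes) mm [-0.2 60.1 -0.2] world [59.8  6.2  0.1]
px [-1.04599183e-01  6.21015733e+02] yaw 0.10422019522049042 tilt 0.15568162321031911 pz [-1.57807945e-01  1.95689691e+02]
```

View pics/s2.png

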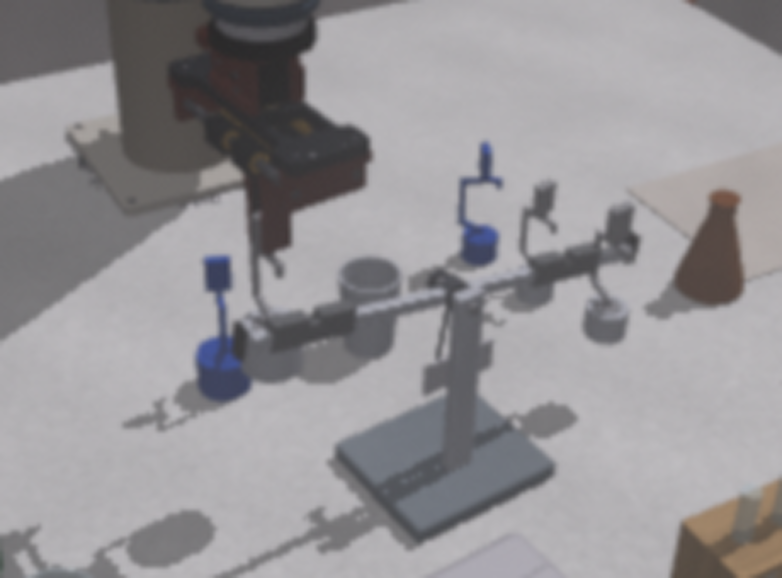

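View pics/w2.png

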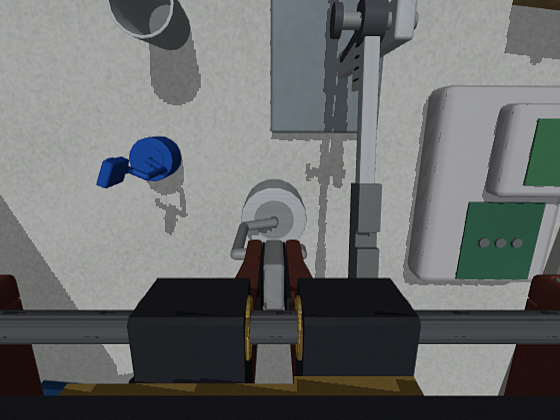

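View pics/t2.png

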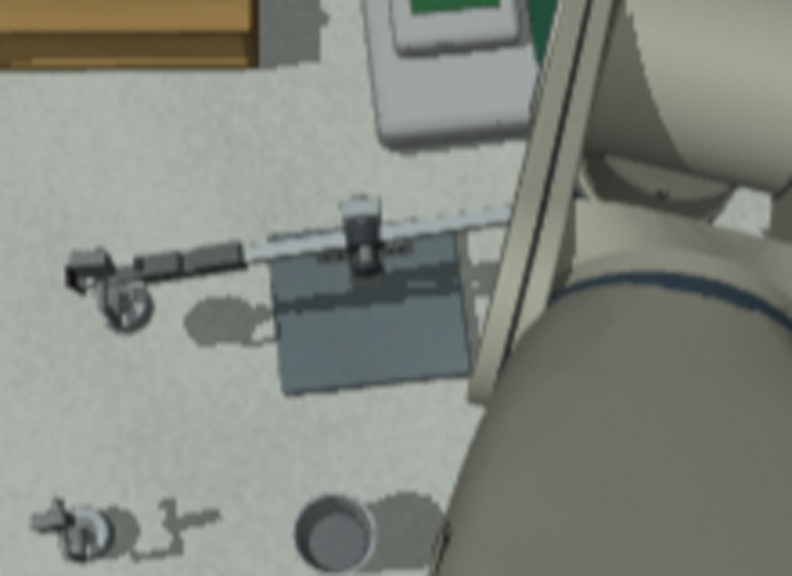

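```bash
python3 - <<'E'
from bar import *
im=get_image("wrist"); W=cloud(im); g=im["color"].mean(-1)
m=np.zeros(g.shape,bool); m[170:278,345:385]=1; m&=(W[...,2]>190)
w=W[m];print(w.min(0),w.max(0))
e=np.array([-.104,.9946]);n=np.array([.9946,.104])
s=(w[:,:2]-[621,0])@e;d=(w[:,:2]-[621,0])@n
for a in np.arange(-146,-90,1.5):
    k=(abs(s-a)<.75)&(d>-3)&(d<5)
    if k.sum(): print(a,k.sum(),w[k,2].mean().round(1),end=" | ")
k=(s>-115)&(s<-100)&(w[:,2]>212); print("\nsaddle d",np.percentile(d[k],[2,98]))
k=(s>-90)&(w[:,2]>190); print("bar d",np.percentile(d[k],[2,98]))
# hook
m=np.zeros(g.shape,bool); m[180:278,225:320]=1; m&=(W[...,2]>215)&(W[...,2]<250); w=W[m]; print("hook",w.shape,w.min(0),w.max(0),cv2.minAreaRect(w[:,:2].astype(np.float32)))
E
```

```text
[ 624.19146478 -167.72222219  197.039884  ] [644.21991295 -90.01335997 230.85760679]
-146.0 20 227.1 | -144.5 29 227.0 | -143.0 30 226.8 | -141.5 27 226.2 | -140.0 34 225.2 | -138.5 68 222.8 | -137.0 31 219.8 | -135.5 24 219.4 | -134.0 28 219.4 | -132.5 29 218.8 | -131.0 27 218.7 | -129.5 12 218.5 | -128.0 3 223.8 | -126.5 34 224.0 | -125.0 28 223.7 | -123.5 28 223.5 | -122.0 33 223.3 | -120.5 28 223.1 | -119.0 35 222.8 | -117.5 25 222.7 | -116.0 33 222.2 | -114.5 27 222.2 | -113.0 28 222.0 | -111.5 32 221.8 | -110.0 33 221.4 | -108.5 26 221.3 | -107.0 32 221.1 | -105.5 29 220.8 | -104.0 30 220.5 | -102.5 30 220.4 | -101.0 31 219.9 | -99.5 31 220.0 | -98.0 58 215.5 | -96.5 25 211.2 | -95.0 29 210.8 | -93.5 30 211.0 | -92.0 26 210.7 | -90.5 12 210.6 | 
saddle d [-7.00911994  6.84943232]Traceback (most recent call last):
  File "<stdin>", line 11, in <module>
    return _quantile_unchecked(
        a, q, axis, out, overwrite_input, method, keepdims, weights)
    return _ureduce(a,
                    func=_quantile_ureduce_func,
    ...<5 lines>...
                    overwrite_input=overwrite_input,
                    method=method)
    r = func(a, **kwargs)
    result = _quantile(arr,
                       quantiles=q,
    ...<2 lines>...
                       out=out,
                       weights=wgt)
    slices_having_nans = np.isnan(arr[-1, ...])
                                  ~~~^^^^^^^^^
IndexError: index -1 is out of bounds for axis 0 with size 0
```

```bash
python3 - <<'E'
from bar import *
im=get_image("wrist"); W=cloud(im)
m=np.zeros(W.shape[:2],bool); m[180:278,225:320]=1; m&=(W[...,2]>215)&(W[...,2]<262); w=W[m]
p,R,o=tool(); q=(w-p)@R
k=(q[:,2]<94.1)&(q[:,2]>80)
for a in range(-30,30,4):
    kk=k&(abs(q[:,1]-a)<2)
    if kk.sum(): print(a,kk.sum(),"x",q[kk,0].min().round(1),q[kk,0].max().round(1),"z",q[kk,2].min().round(1))
E
```

```text
-26 34 x -3.0 2.2 z 87.7
-22 91 x -4.2 2.5 z 86.5
-18 53 x -4.5 2.4 z 86.7
-14 2 x 11.5 11.8 z 80.1
-10 2 x 11.5 11.6 z 80.4
-6 6 x 9.8 10.5 z 80.1
-2 19 x 10.3 11.1 z 80.2
2 15 x 9.3 11.0 z 80.2
6 1 x 10.0 10.0 z 80.2
10 1 x 11.5 11.5 z 80.8
14 14 x -1.0 2.5 z 86.4
18 35 x -3.8 2.0 z 87.2
```

send_rows([
  [0,0.01,0,0.002,-1],
  [0,0.015,0,0,-1],
  [0,0.015,0,0,-1],
  [0,0.013,0,0,-1],
  [0,0.006,0,0,-1],
])

```text
t: 6.2
ee_pos: [636.7, -132.7, 333.6]
orientation: [2.102, 2.334, 0.001]
ft_force: [-0.1, 0.5, -1.8]
width: 9.8
```

send_rows([
  [0,0,0,0,-1],
  [0,0,0,0,-1],
])

```text
t: 6.4
ee_pos: [635.1, -132.7, 333.4]
orientation: [-2.101, -2.335, 0.001]
ft_force: [-1.0, 0.1, -2.0]
width: 10.0
```

```bash
cat >> bar.py <<'E'
def look(tag):
    ims=get_image("scene"); crop(ims,200,330,130,260,5,f"s_{tag}.png")
    imw=get_image("wrist"); cv2.imwrite(f"pics/w_{tag}.png",imw["color"])
    imt=get_image("top"); b=bar(imt)
    return ims,imw,imt,b
def sd():
    p,R,o=tool(); e=np.array([-.104,.9946]);n=np.array([.9946,.104])
    q=p[:2]-[621,0]; F=o["ft_force"]
    print("TCP s",(q@e).round(1),"d",(q@n).round(1),"z",p[2].round(1),"hookz",(p[2]-94.1).round(1),"F s,d,z",(F[:2]@e).round(2),(F[:2]@n).round(2),F[2].round(2),"w",o["width"].round(1),"t",o["t"])
E
python3 - <<'E'
from bar import *
sd()
look("3")
for i in range(3): sd()
E
```

```text
Traceback (most recent call last):
  File "bar.py", line 23, in sd
    print("TCP s",(q@e).round(1),"d",(q@n).round(1),"z",p[2].round(1),"hookz",(p[2]-94.1).round(1),"F s,d,z",(F[:2]@e).round(2),(F[:2]@n).round(2),F[2].round(2),"w",o["width"].round(1),"t",o["t"])
                                                                                                                                                                     ^^^^^^^^^^^^^^^^
AttributeError: 'float' object has no attribute 'round'
```

```bash
sed -i 's/o\["width"\].round(1)/round(o["width"],1)/' bar.py; python3 - <<'E'
from bar import *
sd()
look("3")
for i in range(2): sd()
E
```

```text
TCP s -133.4 d 0.2 z 333.4 hookz 239.3 F s,d,z 0.24 -0.99 -1.96 w 10.0 t 6.4
px [-1.04347757e-01  6.20994810e+02] yaw 0.10397148387088044 tilt 0.15983411948266626 pz [-1.62084548e-01  1.95959143e+02]
TCP s -133.4 d 0.0 z 333.7 hookz 239.6 F s,d,z -0.43 -0.14 -1.09 w 9.7 t 6.55
TCP s -133.4 d 0.0 z 333.7 hookz 239.6 F s,d,z -0.43 -0.14 -1.09 w 9.7 t 6.55
```

View pics/s_3.png

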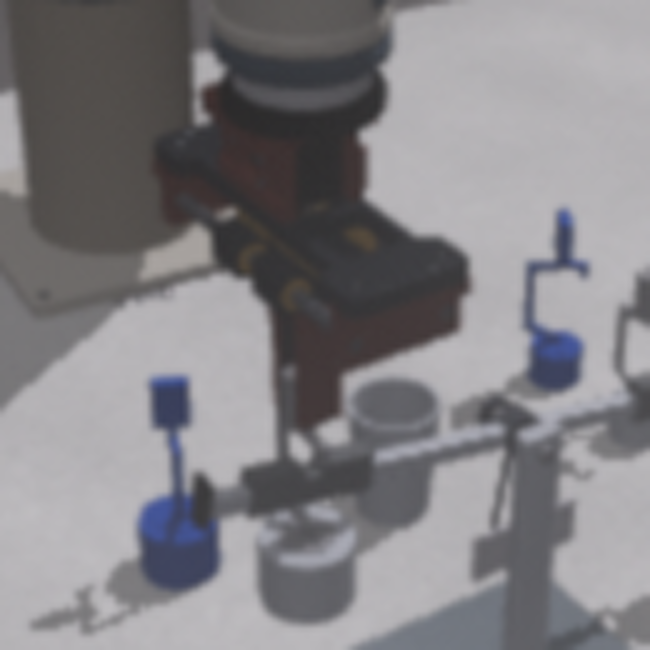

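View pics/w_3.png

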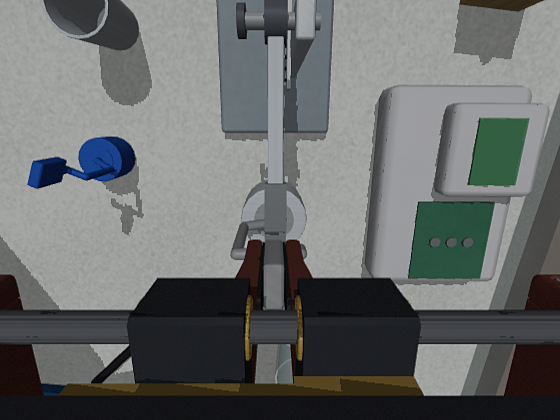

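send_rows([
  [0,0,0.006,0,-1],
  [0,0,0.006,0,-1],
  [0,0,0.005,0,-1],
  [0,0,0.003,0,-1],
  [0,0,0,0,-1],
])

```text
t: 7.05
ee_pos: [635.1, -132.6, 312.9]
orientation: [-2.101, -2.334, 0.001]
ft_force: [0.4, 1.0, -1.8]
width: 9.8
```

send_rows([
  [0,0,0.003,0,-1],
  [0,0,0.003,0,-1],
  [0,0,0,0,-1],
  [0,0,0,0,-1],
])

```text
t: 7.45
ee_pos: [635.4, -132.6, 307.7]
orientation: [-2.102, -2.335, 0.0]
ft_force: [-1.2, 0.5, -1.1]
width: 10.1
```

```bash
python3 - <<'E'
from bar import *
sd()
bar(get_image("top"));sd();bar(get_image("top"));sd()
E
```

```text
TCP s -133.4 d 0.5 z 307.7 hookz 213.6 F s,d,z 0.58 -1.11 -1.15 w 10.1 t 7.45
px [-1.03419632e-01  6.21047859e+02] yaw 0.10305326789119594 tilt 0.11291998773985822 pz [-1.14007235e-01  1.95622098e+02]
TCP s -133.4 d 0.5 z 307.7 hookz 213.6 F s,d,z 0.51 0.05 -2.43 w 9.5 t 7.5
px [-1.07126509e-01  6.21016035e+02] yaw 0.10671951005464225 tilt 0.11400697655146533 pz [-1.15158649e-01  1.95727313e+02]
TCP s -133.4 d 0.5 z 307.8 hookz 213.7 F s,d,z -0.21 0.09 -2.3 w 10.0 t 7.55
```

send_rows([
  [-0.0005,0,0.004,0,-1],
  [-0.0005,0,0.004,0,-1],
  [-0.0005,0,0.004,0,-1],
  [-0.0005,0,0.004,0,-1],
  [0,0,0,0,-1],
])

```text
t: 8.05
ee_pos: [635.3, -134.6, 290.8]
orientation: [-2.101, -2.334, 0.001]
ft_force: [-0.9, -0.3, -0.6]
width: 9.9
```

send_rows([
  [-0.0005,0,0.004,0,-1],
  [0,0,0.004,0,-1],
  [0,0,0.002,0,-1],
  [0,0,0,0,-1],
  [0,0,0,0,-1],
])

```text
t: 8.55
ee_pos: [635.6, -135.2, 281.7]
orientation: [-2.102, -2.335, 0.0]
ft_force: [-0.9, 0.5, 0.3]
width: 9.9
```

```bash
python3 - <<'E'
from bar import *
sd()
bar(get_image("top"));sd();bar(get_image("top"));sd()
im=get_image("scene");crop(im,200,330,130,260,5,"s_4.png")
E
```

```text
TCP s -135.9 d 0.5 z 281.7 hookz 187.6 F s,d,z 0.64 -0.82 0.28 w 9.9 t 8.55
px [-1.01721313e-01  6.20998217e+02] yaw 0.10137263104967374 tilt -0.08051022369935064 pz [8.11009856e-02 1.95470355e+02]
TCP s -135.9 d 0.5 z 281.8 hookz 187.7 F s,d,z 0.1 -0.54 -0.29 w 10.2 t 8.6
px [-1.04475422e-01  6.20955387e+02] yaw 0.10409777214415723 tilt -0.08046109646899549 pz [8.10740588e-02 1.95268554e+02]
TCP s -136.0 d 0.5 z 281.8 hookz 187.7 F s,d,z -0.82 -0.71 -0.51 w 9.7 t 8.65
```

View pics/s_4.png

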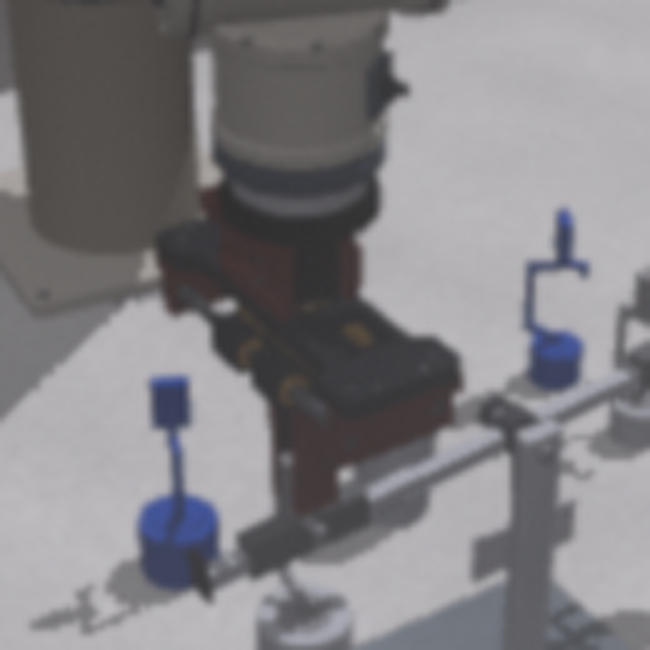

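send_rows([
  [0.001,0,0.001,0,-1],
  [0.001,0,0,0,-1],
  [0.001,0,0,0,-1],
  [0,0,0,0,-1],
])

```text
t: 9.1
ee_pos: [635.4, -132.8, 280.9]
orientation: [2.101, 2.334, -0.001]
ft_force: [0.6, -4.9, -0.1]
width: 9.8
```

```bash
python3 - <<'E'
from bar import *
sd()
for i in range(3): bar(get_image("top"));sd()
E
```

```text
TCP s -133.6 d 0.5 z 280.9 hookz 186.8 F s,d,z -4.95 0.04 -0.1 w 9.8 t 9.1
px [-9.94261477e-02  6.20974512e+02] yaw 0.09910044965858276 tilt -0.06309784545705437 pz [6.34932423e-02 1.95300851e+02]
TCP s -133.6 d 0.5 z 280.8 hookz 186.7 F s,d,z -5.16 -0.1 -0.63 w 9.8 t 9.15
px [-1.03440925e-01  6.21011083e+02] yaw 0.10307433547503644 tilt -0.08275307668062995 pz [8.33850579e-02 1.95385069e+02]
TCP s -133.6 d 0.5 z 280.8 hookz 186.7 F s,d,z -5.53 0.12 -0.39 w 10.0 t 9.2
px [-1.03413839e-01  6.20955058e+02] yaw 0.10304753596607387 tilt -0.08746719196001572 pz [8.81585878e-02 1.95204969e+02]
TCP s -133.6 d 0.5 z 280.8 hookz 186.7 F s,d,z -4.86 -0.87 -0.55 w 10.0 t 9.25
```

send_rows([
  [-0.0015,0,0,0,-1],
  [-0.001,0,0.0005,0,-1],
  [0,0,0,0,-1],
  [0,0,0,0,-1],
])

```text
t: 9.65
ee_pos: [635.6, -134.3, 280.1]
orientation: [-2.101, -2.335, -0.0]
ft_force: [-0.7, 0.5, -0.2]
width: 10.0
```

```bash
python3 - <<'E'
from bar import *
sd()
for i in range(2): bar(get_image("top"));sd()
E
```

```text
TCP s -135.1 d 0.5 z 280.1 hookz 186.0 F s,d,z 0.54 -0.63 -0.23 w 10.0 t 9.65
px [-9.87440875e-02  6.21047939e+02] yaw 0.09842502080022202 tilt -0.08874892540709248 pz [8.94154241e-02 1.95314790e+02]
TCP s -135.1 d 0.5 z 280.1 hookz 186.0 F s,d,z 1.35 -0.66 -0.92 w 9.8 t 9.7
px [-1.00361536e-01  6.21025846e+02] yaw 0.10002659602470113 tilt -0.07215488074914989 pz [7.26434704e-02 1.95201355e+02]
TCP s -135.1 d 0.5 z 280.1 hookz 186.0 F s,d,z 0.98 0.12 0.24 w 9.4 t 9.75
```

Wall contact was felt at about 5 N, and the tilt matches the hook sitting on the groove floor. I'll release in small steps.

send_rows([
  [-0.0005,0,0,0,-0.7],
  [0,0,0,0,-0.6],
  [0,0,0,0,-0.5],
  [0,0,0,0,-0.4],
  [0,0,0,0,-0.4],
])

```text
t: 10.25
ee_pos: [635.6, -135.1, 280.2]
orientation: [-2.102, -2.335, 0.0]
ft_force: [0.1, 0.7, 0.6]
width: 25.8
```

```bash
python3 - <<'E'
from bar import *
sd()
_,imw,_,_=look("5");sd()
E
```

```text
TCP s -135.9 d 0.5 z 280.2 hookz 186.1 F s,d,z 0.65 0.17 0.6 w 25.8 t 10.25
px [-1.00970422e-01  6.20942654e+02] yaw 0.10062937361388985 tilt -0.0850023346730157 pz [8.56408990e-02 1.95274374e+02]
TCP s -135.9 d 0.5 z 280.2 hookz 186.1 F s,d,z -0.06 0.15 -0.16 w 25.8 t 10.4
```

View pics/s_5.png

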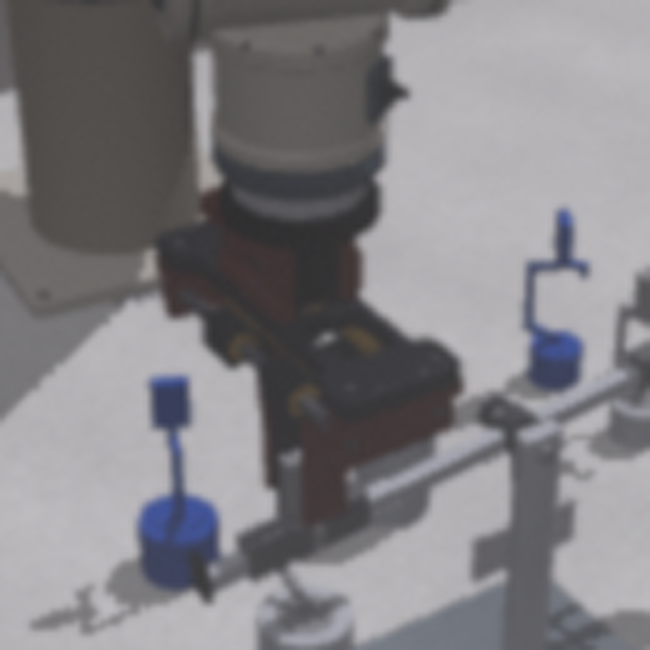

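View pics/w_5.png

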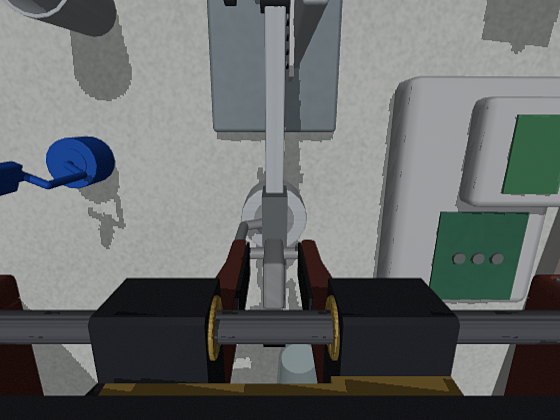

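send_rows([
  [0,0,-0.01,0,-0.3],
  [0,0,-0.02,0,-0.3],
  [0,0,-0.02,0,-0.2],
  [0,0,-0.02,0,-0.1],
  [0,0,-0.02,0,0],
])

```text
t: 10.9
ee_pos: [635.6, -135.1, 371.9]
orientation: [2.101, 2.334, 0.001]
ft_force: [-0.6, -0.9, 0.3]
width: 43.1
```

```bash
python3 - <<'E'
from bar import *
sd(); plan([443.5,217,300],0.24)
_,imw,_,_=look("6")
E
```

```text
TCP s -135.9 d 0.5 z 371.9 hookz 277.8 F s,d,z -0.87 -0.7 0.29 w 43.1 t 10.9
tcp [ 635.6 -135.1  371.9] ty heading 0.105 tilt [ 0.001 -0.    -1.   ] F [-0.61 -0.93  0.29] w 43.1 t 10.9
turn about tool z -0.13503698908252826 q6 -0.33278573377355225
shift tool (current axes) mm [ 370.4 -154.2   71.7] world [-192.1  352.1  -71.9]
px [-1.04140761e-01  6.21194745e+02] yaw 0.10376671313118827 tilt -0.08840176914652555 pz [8.91121025e-02 1.95231957e+02]
```

View pics/w_6.png

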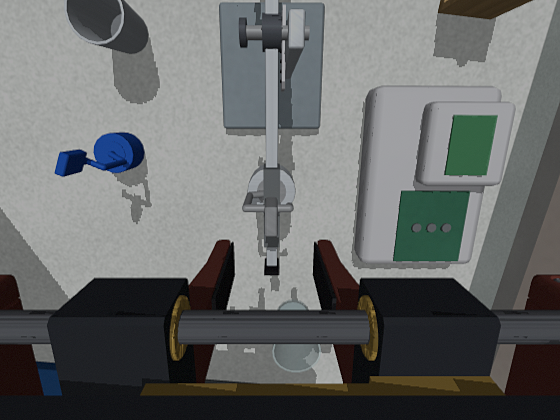

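The large weight hangs freely with its hook across the bar at (270,200), and the tilt is about -0.088. Next is the small weight.

send_rows([
  [0,-0.04,0,0,0],
  [0.03,-0.03,0,0,0],
  [0.04,-0.02,0,0,0],
  [0.04,-0.02,0,0,0],
  [0.04,-0.02,0,0,0],
])

```text
t: 11.55
ee_pos: [488.9, 1.4, 369.0]
orientation: [-2.102, -2.333, 0.002]
ft_force: [0.7, 1.5, -0.6]
width: 44.1
```

send_rows([
  [0.045,-0.01,0,0,0],
  [0.045,-0.01,0,0,0],
  [0.045,0,0.01,0,0],
  [0.045,0,0.02,0,0],
  [0.04,-0.004,0.02,0,0],
])

```text
t: 12.05
ee_pos: [443.0, 218.6, 319.2]
orientation: [2.101, 2.335, 0.001]
ft_force: [0.4, 0.5, 0.9]
width: 44.3
```

send_rows([
  [0,0,0.01,-0.068,0],
  [0,0,0.01,-0.067,0],
  [0,0,0,0,0],
  [0,0,0,0,0],
])

```text
t: 12.45
ee_pos: [443.4, 216.5, 299.6]
orientation: [-1.941, -2.469, 0.002]
ft_force: [-0.2, 0.3, 0.0]
width: 43.4
```

```bash
python3 - <<'E'
from h import *
plan([443.5,217,187],0.24)
im=get_image("wrist"); cv2.imwrite("pics/w7.png",im["color"])
W=cloud(im); p,R,o=tool()
m=np.hypot(W[...,0]-443.5,W[...,1]-217)<32
w=W[m]
for a,b in [(129,142),(88,103)]:
    k=(w[:,2]>a)&(w[:,2]<b); print(a,k.sum(),w[k].mean(0) if k.any() else 0,cv2.minAreaRect(w[k][:,:2].astype(np.float32)) if k.any() else 0)
E
```

```text
tcp [443.4 216.5 299.6] ty heading 0.2382 tilt [-0.001 -0.001 -1.   ] F [-0.19  0.33  0.01] w 43.4 t 12.45
turn about tool z -0.001848915055828737 q6 0.19192828559953493
shift tool (current axes) mm [  0.5   0.4 112.6] world [ 1.000e-01  5.000e-01 -1.126e+02]
129 353 [441.30653356 218.73339859 135.35512771] ((441.6936950683594, 218.07447814941406), (9.725640296936035, 23.517356872558594), 13.500550270080566)
88 265 [437.79452743 217.60081328  97.88930415] ((438.7900390625, 216.8401641845703), (43.66594696044922, 7.333181381225586), 13.558473587036133)
```

View pics/w7.png

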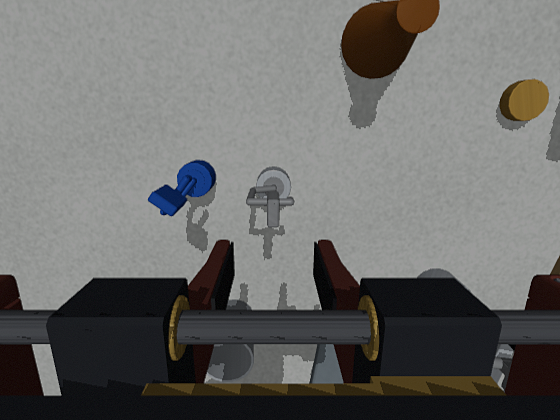

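The wrist view shows the silver small weight at (270,200), centred between the jaws. The blue one at (180,185) is well clear of the left finger.

send_rows([
  [0.0015,-0.001,0.03,0,0],
  [0,0,0.03,0,0],
  [0,0,0.025,0,0],
  [0,0,0.017,0,0],
  [0,0,0.01,0,0],
])

```text
t: 13.0
ee_pos: [442.3, 217.4, 187.3]
orientation: [-1.942, -2.469, 0.001]
ft_force: [0.3, 0.5, 0.1]
width: 43.8
```

send_rows([
  [0,0,0,0,0],
  [0,0,0,0,-0.4],
  [0,0,0,0,-0.6],
])

```text
t: 13.3
ee_pos: [443.0, 218.1, 189.2]
orientation: [1.939, 2.47, 0.003]
ft_force: [0.5, 0.3, 0.1]
width: 31.2
```

```bash
python3 - <<'E'
from h import *
plan([442,217.8,187],0.24)
E
```

```text
tcp [443.  218.1 189.2] ty heading 0.2396 tilt [ 0.002  0.001 -1.   ] F [0.51 0.27 0.11] w 31.2 t 13.3
turn about tool z -0.0004039294168940444 q6 0.1938003407478976
shift tool (current axes) mm [-0.1 -1.1  2.2] world [-1.  -0.3 -2.2]
```

send_rows([
  [0,0,0,0,-0.7],
  [0,0,0,0,-0.8],
  [0,0,0,0,-1],
  [0,0,0,0,-1],
  [0,0,0,0,-1],
])

```text
t: 13.8
ee_pos: [442.7, 218.0, 188.6]
orientation: [1.939, 2.471, 0.001]
ft_force: [-0.5, 0.3, 5.9]
width: 9.8
```

send_rows([
  [0,0,0,0,-1],
  [0,0,0,0,-1],
])

```text
t: 14.0
ee_pos: [442.7, 218.1, 188.6]
orientation: [1.939, 2.471, 0.001]
ft_force: [0.3, -0.7, 5.6]
width: 10.1
```

```bash
python3 - <<'E'
from bar import *
plan([442,217.8,187],0.24); sd()
w,gg,px,pz,ang,tilt=bar(get_image("top"))
e=np.array([-np.sin(.1045),np.cos(.1045)]); n=np.array([e[1],-e[0]])
q=w[:,:2]-[621,0]; s=q@e; d=q@n
for a in np.arange(80,165,1.5):
    k=(abs(s-a)<.75)&(d>-4)&(d<6)
    if k.sum(): print(a,k.sum(),w[k,2].mean().round(1),end=" | ")
k=(s>90)&(s<150)&(w[:,2]>200); print(np.percentile(d[k],[2,98]))
E
```

```text
tcp [442.7 218.1 188.6] ty heading 0.24 tilt [ 0.001  0.    -1.   ] F [ 0.29 -0.66  5.6 ] w 10.1 t 14.0
turn about tool z 3.7246809052593477e-06 q6 0.19360317467598254
shift tool (current axes) mm [-0.1 -0.7  1.6] world [-0.7 -0.3 -1.6]
TCP s 235.4 d -154.7 z 188.6 hookz 94.5 F s,d,z -0.69 0.22 5.6 w 10.1 t 14.0
px [-1.04504435e-01  6.21207122e+02] yaw 0.10412647150828541 tilt -0.0028138133161650144 pz [2.82914414e-03 1.97339374e+02]
80.0 4 202.5 | 81.5 3 206.7 | 83.0 3 208.7 | 84.5 3 212.0 | 86.0 3 211.0 | 87.5 1 208.6 | 89.0 3 211.7 | 90.5 4 205.8 | 92.0 1 208.5 | 93.5 4 211.8 | 95.0 4 213.6 | 96.5 1 214.0 | 98.0 4 212.7 | 99.5 2 212.9 | 101.0 2 211.1 | 102.5 4 212.8 | 104.0 3 214.5 | 105.5 1 215.6 | 107.0 3 213.9 | 108.5 4 210.7 | 110.0 2 212.1 | 111.5 4 213.2 | 113.0 1 212.1 | 114.5 2 208.5 | 116.0 1 204.7 | 117.5 4 208.0 | 119.0 2 208.4 | 120.5 1 205.6 | 122.0 4 209.0 | 123.5 4 213.2 | 125.0 3 215.0 | 126.5 3 206.2 | 128.0 4 214.4 | 129.5 3 214.9 | 131.0 1 214.2 | 132.5 4 214.8 | 134.0 2 214.6 | 135.5 2 214.2 | 137.0 5 214.4 | 138.5 3 215.7 | 140.0 1 216.2 | 141.5 5 215.0 | 143.0 3 210.5 | 144.5 5 206.8 | 146.0 4 215.1 | 147.5 2 217.4 | 149.0 4 210.5 | 150.5 4 217.5 | 153.5 4 215.4 | 155.0 1 205.4 | 156.5 5 206.6 | 158.0 3 207.4 | 159.5 2 209.1 | 161.0 4 207.7 | 162.5 5 196.5 | 164.0 2 207.3 | [-5.20931974  9.08175673]
```

send_rows([
  [0,0,-0.01,0,-1],
  [0,0,-0.03,0,-1],
  [0,0,-0.03,0,-1],
  [0,0,-0.03,0,-1],
  [0,0,-0.03,0,-1],
])

```text
t: 14.55
ee_pos: [441.9, 217.7, 319.6]
orientation: [-1.939, -2.471, 0.001]
ft_force: [0.5, -0.1, -1.4]
width: 9.9
```

send_rows([
  [0,0,-0.006,0.068,-1],
  [0,0,0,0.068,-1],
  [0,0,0,0,-1],
  [0,0,0,0,-1],
])

```text
t: 14.95
ee_pos: [442.0, 217.8, 324.1]
orientation: [-2.101, -2.336, 0.001]
ft_force: [-0.3, -0.5, -1.1]
width: 9.6
```

```bash
python3 - <<'E'
from bar import *
plan([549.1,110.4,323.6],0.1045)
E
```

```text
tcp [442.  217.8 324.1] ty heading 0.1058 tilt [-0.001 -0.    -1.   ] F [-0.28 -0.54 -1.11] w 9.6 t 14.95
turn about tool z 0.0013245956940508563 q6 0.32776338274689415
shift tool (current axes) mm [-118.1   95.1    0.5] world [ 107.1 -107.4   -0.5]
```

send_rows([
  [-0.016,0.013,0,0,-1],
  [-0.028,0.023,0,0,-1],
  [-0.03,0.024,0,0,-1],
  [-0.028,0.022,0,0,-1],
  [-0.016,0.013,0,0,-1],
])

```text
t: 15.45
ee_pos: [550.4, 108.6, 323.7]
orientation: [-2.102, -2.334, 0.001]
ft_force: [0.2, 0.4, -0.8]
width: 10.0
```

send_rows([
  [0,0,0,0.001,-1],
  [0,0,0,0,-1],
])

```text
t: 15.65
ee_pos: [548.6, 110.3, 323.5]
orientation: [-2.103, -2.332, 0.002]
ft_force: [0.2, 0.8, -0.6]
width: 9.9
```

```bash
python3 - <<'E'
from bar import *
sd()
_,im,_,_=look("8")
W=cloud(im); 
e=np.array([-.104,.9946]);n=np.array([.9946,.104])
w=W.reshape(-1,3); q=w[:,:2]-[621,0]; s=q@e;d=q@n
for a in np.arange(80,160,1.5):
    k=(abs(s-a)<.75)&(d>-3)&(d<4)&(w[:,2]>180)&(w[:,2]<240)
    if k.sum(): print(a,k.sum(),w[k,2].mean().round(1),end=" | ")
k=(abs(s-100)<8)&(w[:,2]>205)&(w[:,2]<225)&(abs(d)<15); print("\nsaddle d",np.percentile(d[k],[2,98]) if k.any() else 0)
p,R,o=tool(); Q=(w-p)@R
k=(Q[:,2]<94)&(Q[:,2]>84)
for a in range(-30,30,4):
    kk=k&(abs(Q[:,1]-a)<2)&(abs(Q[:,0])<14)
    if kk.sum(): print(a,kk.sum(),"x",Q[kk,0].min().round(1),Q[kk,0].max().round(1),"z",Q[kk,2].min().round(1))
E
```

```text
TCP s 117.3 d -60.5 z 323.5 hookz 229.4 F s,d,z 0.8 0.26 -0.57 w 9.9 t 15.65
px [-1.09201623e-01  6.21108501e+02] yaw 0.10877062654029966 tilt 0.008684805504343578 pz [-8.73665483e-03  1.96572895e+02]
89.0 4 210.8 | 90.5 24 211.1 | 92.0 17 211.2 | 93.5 22 211.4 | 95.0 18 211.5 | 96.5 24 211.5 | 98.0 19 211.8 | 99.5 22 211.9 | 101.0 24 211.9 | 102.5 21 212.0 | 104.0 22 212.3 | 105.5 27 212.3 | 107.0 22 212.2 | 108.5 16 212.6 | 110.0 27 212.6 | 111.5 27 212.0 | 113.0 50 209.2 | 114.5 22 207.0 | 116.0 23 207.3 | 117.5 24 207.1 | 119.0 19 207.5 | 120.5 19 207.6 | 123.5 20 213.7 | 125.0 25 214.0 | 126.5 22 214.1 | 128.0 25 214.0 | 129.5 23 214.3 | 131.0 23 214.4 | 132.5 30 214.5 | 134.0 22 214.6 | 135.5 28 214.4 | 137.0 22 214.7 | 138.5 23 215.3 | 140.0 27 215.1 | 141.5 28 215.1 | 143.0 30 215.5 | 144.5 23 215.5 | 146.0 28 215.4 | 147.5 25 215.6 | 149.0 25 216.0 | 150.5 28 215.7 | 152.0 30 216.2 | 153.5 52 213.5 | 155.0 29 208.5 | 156.5 27 208.2 | 158.0 28 208.6 | 159.5 22 208.6 | 
saddle d [-6.71217726  7.08680005]
-26 25 x -2.8 2.3 z 89.5
-22 84 x -3.6 3.1 z 88.5
-18 61 x -3.7 2.7 z 89.0
-6 4 x 9.7 10.9 z 84.5
-2 3 x 10.8 11.0 z 84.1
2 6 x 9.8 11.1 z 84.0
14 12 x -0.7 2.8 z 89.0
18 32 x -2.5 2.4 z 89.2
```

View pics/w_8.png

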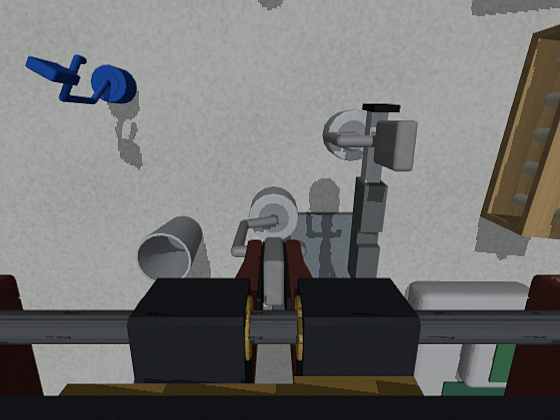

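send_rows([
  [0.0005,0.01,0,0.001,-1],
  [0,0.015,0,0,-1],
  [0,0.015,0,0,-1],
  [0,0.014,0,0,-1],
  [0,0.006,0,0,-1],
])

```text
t: 16.3
ee_pos: [610.0, 117.8, 324.3]
orientation: [2.104, 2.332, 0.001]
ft_force: [0.5, -0.8, -0.7]
width: 9.9
```

send_rows([
  [0,0,0,0,-1],
  [0,0,0,0,-1],
])

```text
t: 16.5
ee_pos: [608.3, 117.3, 324.0]
orientation: [-2.104, -2.332, 0.001]
ft_force: [-0.4, 0.2, -1.6]
width: 10.0
```

```bash
cat >> bar.py <<'E'
def tilt2(im):
    W=cloud(im); w=W.reshape(-1,3); g=im["color"].mean(-1).ravel()
    e=np.array([-.104,.9946]);n=np.array([.9946,.104]); q=w[:,:2]-[621,0]; s=q@e;d=q@n
    for lo,hi in [(-95,-16),(16,82)]:
        k=(s>lo)&(s<hi)&(abs(d)<4)&(w[:,2]>175)&(w[:,2]<216)&(g>105)
        if k.sum()<20: print("few",lo,k.sum()); continue
        # slope through known axle height point (0,196): robust
        sl=np.median((w[k,2]-196.0)/(s[k]-1)); p=np.polyfit(s[k],w[k,2],1)
        print("side",lo,k.sum(),"tilt thru pivot",(-np.arctan(sl)).round(4),"free",p.round(3))
E
python3 - <<'E'
from bar import *
sd()
_,im,imt,_=look("9"); tilt2(imt); crop(imt,170,390,100,260,3.6,"t9.png"); sd()
E
```

```text
TCP s 117.9 d -0.4 z 324.0 hookz 229.9 F s,d,z 0.25 -0.4 -1.65 w 10.0 t 16.5
px [-1.11971212e-01  6.22789003e+02] yaw 0.11150675280371658 tilt -0.07701904604001983 pz [7.76539641e-02 1.96799807e+02]
few -95 12
side 16 37 tilt thru pivot -0.0811 free [1.09000e-01 1.94767e+02]
TCP s 117.8 d -0.5 z 324.2 hookz 230.1 F s,d,z -0.16 -1.64 -1.01 w 10.2 t 16.65
```

View pics/w_9.png

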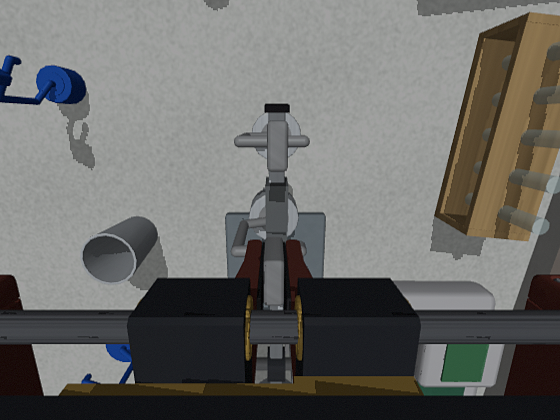

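View pics/t9.png

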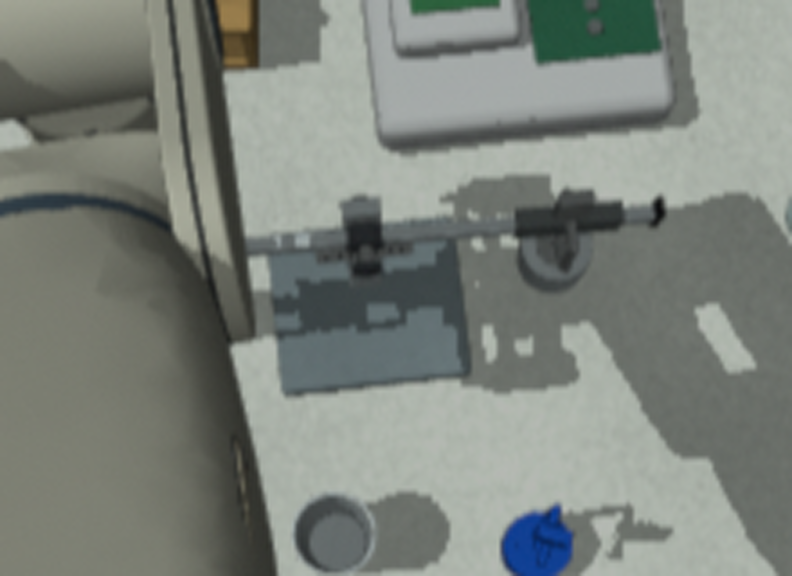

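send_rows([
  [0,0.0005,0.006,0,-1],
  [0,0,0.006,0,-1],
  [0,0,0.005,0,-1],
  [0,0,0.003,0,-1],
  [0,0,0,0,-1],
])

```text
t: 17.15
ee_pos: [609.0, 117.0, 303.4]
orientation: [-2.105, -2.331, 0.002]
ft_force: [0.5, -1.0, -1.3]
width: 9.7
```

send_rows([
  [0,0,0.003,0,-1],
  [0,0,0.001,0,-1],
  [0,0,0,0,-1],
  [0,0,0,0,-1],
])

```text
t: 17.55
ee_pos: [609.3, 117.1, 300.3]
orientation: [2.105, 2.332, 0.0]
ft_force: [0.1, 0.7, -0.5]
width: 9.8
```

```bash
sed -i 's/(g>105)/(g>40)/' bar.py; python3 - <<'E'
from bar import *
sd()
for i in range(3): tilt2(get_image("top"));sd()
E
```

```text
TCP s 117.7 d 0.5 z 300.3 hookz 206.2 F s,d,z 0.72 0.17 -0.5 w 9.8 t 17.55
side -95 135 tilt thru pivot -0.0548 free [4.90000e-02 1.94412e+02]
side 16 105 tilt thru pivot -0.0432 free [4.00000e-02 1.95156e+02]
TCP s 117.7 d 0.5 z 300.3 hookz 206.2 F s,d,z -0.3 -0.4 0.17 w 9.6 t 17.6
side -95 136 tilt thru pivot -0.0592 free [5.20000e-02 1.94436e+02]
side 16 105 tilt thru pivot -0.0396 free [5.50000e-02 1.94449e+02]
TCP s 117.7 d 0.5 z 300.3 hookz 206.2 F s,d,z 0.22 0.29 -0.54 w 10.0 t 17.65
side -95 137 tilt thru pivot -0.057 free [4.90000e-02 1.94532e+02]
side 16 104 tilt thru pivot -0.0437 free [5.30000e-02 1.94497e+02]
TCP s 117.7 d 0.5 z 300.3 hookz 206.2 F s,d,z -0.37 0.36 -0.81 w 10.0 t 17.7
```

send_rows([
  [0.0005,0,0.002,0,-1],
  [0,0,0.002,0,-1],
  [0,0,0.002,0,-1],
  [0,0,0.001,0,-1],
  [0,0,0,0,-1],
])

```text
t: 18.2
ee_pos: [609.1, 117.6, 293.0]
orientation: [-2.105, -2.332, 0.0]
ft_force: [-0.5, 0.7, 0.8]
width: 9.5
```

send_rows([
  [-0.001,0,0,0,-1],
  [-0.001,0,0,0,-1],
  [-0.001,0,0,0,-1],
  [0,0,0,0,-1],
])

```text
t: 18.6
ee_pos: [609.3, 116.3, 293.4]
orientation: [-2.104, -2.329, -0.004]
ft_force: [-0.9, 8.6, 1.3]
width: 9.8
```

```bash
python3 - <<'E'
from bar import *
sd()
for i in range(3): tilt2(get_image("top"));sd()
E
```

```text
TCP s 116.8 d 0.5 z 293.4 hookz 199.3 F s,d,z 8.7 -0.02 1.33 w 9.8 t 18.6
side -95 132 tilt thru pivot -0.0036 free [-7.00000e-03  1.94636e+02]
side 16 102 tilt thru pivot 0.0044 free [1.00000e-02 1.94422e+02]
TCP s 116.8 d 0.5 z 293.5 hookz 199.4 F s,d,z 9.05 -0.44 1.02 w 9.9 t 18.65
side -95 132 tilt thru pivot -0.0038 free [-1.30000e-02  1.94108e+02]
side 16 98 tilt thru pivot 0.0061 free [-2.000e-03  1.947e+02]
TCP s 116.9 d 0.5 z 293.4 hookz 199.3 F s,d,z 9.02 0.01 0.95 w 9.7 t 18.7
side -95 135 tilt thru pivot 0.0027 free [-6.00000e-03  1.94596e+02]
side 16 98 tilt thru pivot 0.0148 free [-1.00000e-02  1.95105e+02]
TCP s 116.9 d 0.4 z 293.4 hookz 199.3 F s,d,z 9.17 0.52 0.76 w 10.1 t 18.75
```

send_rows([
  [0.0015,0,0,0,-1],
  [0.0015,0,0,0,-1],
  [0,0,0,0,-1],
  [0,0,0,0,-1],
])

```text
t: 19.15
ee_pos: [609.2, 117.4, 293.2]
orientation: [2.105, 2.332, -0.0]
ft_force: [0.1, 0.3, -0.4]
width: 9.4
```

```bash
python3 - <<'E'
from bar import *
sd()
for i in range(3): tilt2(get_image("top"));sd()
E
```

```text
TCP s 117.9 d 0.5 z 293.2 hookz 199.1 F s,d,z 0.32 0.11 -0.42 w 9.4 t 19.15
side -95 136 tilt thru pivot 0.0006 free [-1.30000e-02  1.94457e+02]
side 16 100 tilt thru pivot 0.0228 free [-3.10000e-02  1.95708e+02]
TCP s 118.0 d 0.5 z 293.2 hookz 199.1 F s,d,z 0.7 0.37 -1.22 w 9.9 t 19.2
side -95 132 tilt thru pivot -0.0016 free [-9.00000e-03  1.94395e+02]
side 16 104 tilt thru pivot 0.014 free [-1.00000e-03  1.94333e+02]
TCP s 117.9 d 0.5 z 293.2 hookz 199.1 F s,d,z 0.6 -0.22 -0.95 w 9.8 t 19.25
side -95 135 tilt thru pivot -0.001 free [1.00000e-03 1.95237e+02]
side 16 102 tilt thru pivot 0.0169 free [-6.00000e-03  1.94532e+02]
TCP s 118.0 d 0.5 z 293.2 hookz 199.1 F s,d,z -0.43 0.68 0.09 w 10.0 t 19.3
```

send_rows([
  [0.0005,0,0.001,0,-1],
  [0,0,0,0,-0.7],
  [0,0,0,0,-0.6],
  [0,0,0,0,-0.5],
  [0,0,0,0,-0.4],
])

```text
t: 19.8
ee_pos: [609.2, 118.1, 292.2]
orientation: [2.105, 2.332, 0.0]
ft_force: [-0.7, 0.4, -0.2]
width: 25.0
```

send_rows([
  [0,0,0,0,-0.4],
  [0,0,0,0,-0.4],
  [0,0,0,0,-0.4],
])

```text
t: 20.1
ee_pos: [609.1, 118.1, 292.2]
orientation: [-2.105, -2.332, -0.0]
ft_force: [0.2, -0.4, 0.5]
width: 26.5
```

```bash
python3 - <<'E'
from bar import *
sd()
_,im,imt,_=look("10"); tilt2(imt); sd()
E
```

```text
TCP s 118.7 d 0.5 z 292.2 hookz 198.1 F s,d,z -0.45 0.12 0.52 w 26.5 t 20.1
px [-1.13695483e-01  6.22131068e+02] yaw 0.11320934695049877 tilt 0.06472755434383468 pz [-6.52356972e-02  1.99518738e+02]
side -95 137 tilt thru pivot 0.0177 free [-3.50000e-02  1.94209e+02]
side 16 105 tilt thru pivot 0.0411 free [-3.8000e-02  1.9485e+02]
TCP s 118.7 d 0.5 z 292.2 hookz 198.1 F s,d,z 0.69 -0.23 -0.08 w 26.2 t 20.25
```

View pics/w_10.png

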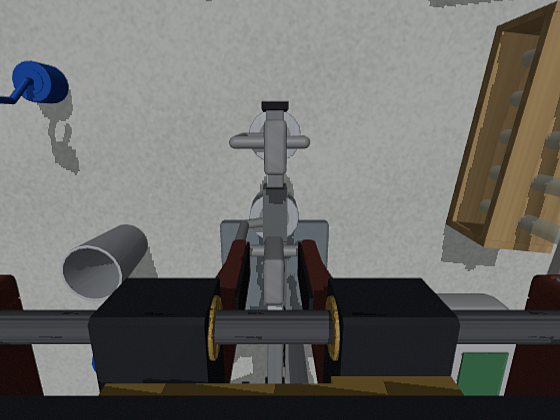

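send_rows([
  [0,0,-0.01,0,-0.3],
  [0,0,-0.02,0,-0.3],
  [0,0,-0.025,0,-0.2],
  [0,0,-0.025,0,0],
  [0,0,-0.03,0,0],
])

```text
t: 20.75
ee_pos: [608.8, 118.0, 403.4]
orientation: [-2.105, -2.332, 0.001]
ft_force: [0.1, -0.6, 0.2]
width: 43.5
```

send_rows([
  [0,-0.03,-0.02,0,0],
  [0,-0.04,0,0,0],
  [0,-0.04,0,0,0],
  [0,-0.04,0,0,0],
  [0,-0.04,0,0,0],
])

```text
t: 21.25
ee_pos: [418.5, 98.5, 422.9]
orientation: [2.105, 2.331, 0.001]
ft_force: [0.4, 0.5, 0.5]
width: 44.1
```

send_rows([
  [0.045,-0.01,0,0,0],
  [0.045,0,0,0,0],
  [0.045,0,0,0,0],
  [0.045,0,0,0,0],
  [0.045,0,0,0,0],
])

```text
t: 21.75
ee_pos: [386.7, 323.3, 423.3]
orientation: [2.105, 2.332, 0.002]
ft_force: [0.7, -0.4, -0.0]
width: 44.2
```

send_rows([
  [0.03,0,0,0,0],
  [0,0,0,0,0],
  [0,0,0,0,0],
])

```text
t: 22.05
ee_pos: [383.9, 351.5, 422.4]
orientation: [2.103, 2.333, -0.0]
ft_force: [-0.0, -0.6, 0.4]
width: 44.2
```

```bash
python3 - <<'E'
from bar import *
sd()
ims=get_image("scene"); crop(ims,200,400,140,290,3.8,"s11.png")
im=get_image("top"); crop(im,160,410,100,300,3,"t11.png"); w,gg,px,pz,ang,t=bar(im); tilt2(im)
W=cloud(im).reshape(-1,3)
e=np.array([-.104,.9946]);n=np.array([.9946,.104]);q=W[:,:2]-[621,0];s=q@e;d=q@n
for lo,hi,g0 in [(-180,-95,"bare"),(75,160,"loaded"),(165,200,"hung")]:
    k=(s>lo)&(s<hi)&(abs(d)<9)&(W[:,2]>225); print(g0,"tab",k.sum(),"s",s[k].min().round(1),s[k].max().round(1),"d",d[k].mean().round(1),"ztop",np.percentile(W[k,2],90).round(1))
    k2=(s>lo)&(s<hi)&(abs(d)<30)&(abs(d)>9)&(W[:,2]>180)&(W[:,2]<225); print("  arm pts",k2.sum(),"s",s[k2].mean().round(1),"d",d[k2].min().round(1),d[k2].max().round(1),"z",W[k2,2].mean().round(1),np.percentile(W[k2,2],[10,90]).round(1))
k=(abs(d)<9)&(W[:,2]<225)&(W[:,2]>170)&(s>-200)&(s<205); print("ends",s[k].min(),s[k].max())
E
```

```text
TCP s 374.3 d -199.2 z 422.4 hookz 328.3 F s,d,z -0.61 -0.11 0.42 w 44.2 t 22.05
px [-1.03433416e-01  6.21274732e+02] yaw 0.10306690616009119 tilt 0.017391722855764843 pz [-1.74862708e-02  1.96674925e+02]
side -95 136 tilt thru pivot 0.0205 free [-2.80000e-02  1.94621e+02]
side 16 112 tilt thru pivot 0.0363 free [-3.9000e-02  1.9507e+02]
bare tab 72 s -146.8 -123.6 d -0.5 ztop 247.0
  arm pts 31 s -133.7 d -23.9 18.5 z 203.5 [191.5 210.2]
loaded tab 60 s 106.4 128.6 d -0.1 ztop 239.5
  arm pts 30 s 117.8 d -23.4 20.5 z 198.8 [187.3 203.1]
hung tab 57 s 169.0 192.8 d 1.0 ztop 235.8
  arm pts 27 s 180.8 d -23.2 20.3 z 194.8 [186.2 198.4]
ends -199.3140391666834 202.44444194467187
```

View pics/s11.png

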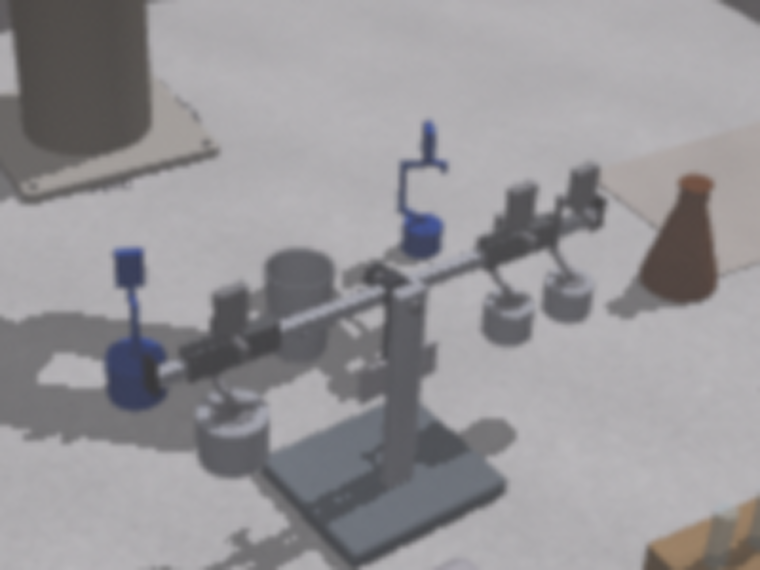

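View pics/t11.png

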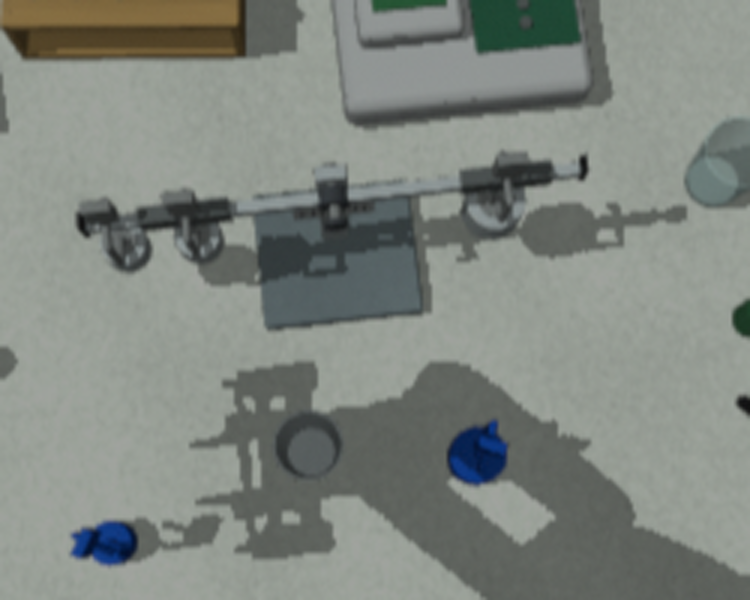

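send_rows([
  [0,0,0,0,0],
  [0,0,0,0,0],
  [0,0,0,0,0],
  [0,0,0,0,0],
  [0,0,0,0,0],
])

```text
t: 22.65
ee_pos: [384.3, 351.2, 422.2]
orientation: [2.106, 2.331, 0.0]
ft_force: [-0.6, -0.7, -0.6]
width: 44.3
```

```bash
python3 - <<'E'
from bar import *
im=get_image("top"); W=cloud(im).reshape(-1,3); g=im["color"].mean(-1).ravel()
e=np.array([-.104,.9946]);n=np.array([.9946,.104]);q=W[:,:2]-[621,0];s=q@e;d=q@n
k=(abs(d)<4)&(abs(s)>18)&(s>-90)&(s<78)&(W[:,2]>180)&(W[:,2]<210)&(g>100)
x,y=s[k],W[k,2]; 
for _ in range(4):
    p=np.polyfit(x,y,1); r=abs(y-np.polyval(p,x))<2.5; x,y=x[r],y[r]
print("tilt",-p[0],len(x),p)
for lo,hi,g0 in [(-180,-95,"bare"),(75,160,"loaded"),(165,200,"hung")]:
    k=(s>lo)&(s<hi)&(abs(d)<9)&(W[:,2]>225); print(g0,np.percentile(W[k,2],[50,90]).round(1))
print(ctrl.close_job())
E
```

```text
tilt 0.030437898231735 147 [-3.04378982e-02  1.95957994e+02]
bare [243.5 247. ]
loaded [237.6 239.4]
hung [233.9 235.7]
the job is handed in; nothing more can be done
None
```

I hung the silver large weight on the bare arm first, then the silver small weight on the loaded arm. I handed the job in at about 23 s with the arm clear of everything.

- **Grooves:** Both hooks are in their grooves. For each one, the bar's tilt at the measured hook height matched a hook on the groove floor, 6 mm below the saddle top. Sliding the hook then met the groove wall, at about 5 N for the large weight and 9 N for the small one. After release, the height of each weight's tab agreed within about 1.5 mm.
- **Tilt:** My last fit gave +0.030 rad, inside the ±0.055 allowed, and it held between two looks about 0.6 s apart. The largest tilt I measured was about 0.16 rad (9 degrees), the bar's starting lean. It was about -0.09 with only the large weight added.
- **Disagreements:** Individual tilt fits near the end scattered from 0.017 to 0.039. A few fits with the gripper over the bar were spoiled by shadow or blocked views, so I repeated them with a more robust fit.
- **Small-weight grip:** While I gripped the small weight, the tool read about 6 N upward, probably from pressing the weight lightly on the desk. It was gone after lifting.
- **Other objects:** I did not touch the blue look-alikes, the cup or the other things on the desk, and the blue ones and the cup stood in place in the last pictures. I did not check the other items one by one.

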